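Cover the slip cups and run the bench shaker with its switch key

ROBOT

A 6-joint arm with a two-finger parallel gripper is mounted at the origin on the work surface; the furniture and walls round the work are solid. World frame = base frame: x ahead of the robot, y to its left, z up, the work surface at z = 0. Lengths are in m, angles in rad, forces in N, time in s.
With the tool pointing down it reaches from about 0.3 to 0.775 m from the base axis. Payload 14.6 kg.
Tool frame: the origin (TCP) lies on the centre line of the jaws, within the pads' length; the fingertips stand 8 mm ahead of it and the grasp point (between the pads) lies 11 mm behind it (robot.tip_reach is the distance from the TCP to the fingertips, in m); x points along the fingers, y is the direction in which the jaws open and shut, and the axes are right-handed (so a half turn about x gives the same grasp; the last joint's range is limited). The gripper opens to 94 mm and grips with 3 to 60 N. Pads are 16 mm wide; open, the fingers measure 119 mm over their backs; the gripper's body (75 mm by 177 mm) begins 78 mm behind the grasp point.
Start: joints at [-1.227, 0.3, 1.521, -0, 1.321, -0.067], TCP at [0.22, -0.504, 0.213] pointing down, gripper open.
Joint ranges: [-3.03, 3.03], [-0.79, 2.21], [0.23, 2.52], [-1.04, 4.18], [0, 3.07], [-2.55, 2.55]. Speed limits (rad/s): [2.22, 2.22, 2.57, 3.14, 3.14, 3.14].

INTERFACE

Orientations are given as a 3x3 rotation matrix whose columns are the frame's x, y, z axes.
In Python, from bench import robot, imaging gives the robot as it stands.
- The arm moves only by the tool arm_command, never from a script. Its argument "series" is a list of rows, each a list of 3 entries, a list of its own where there are three numbers: the gripper's target within -1 to 1 (fully open at 1, half-way at 0, shut at -1), then the shift along the tool's x, y, z in cm, then the turn, a rotation vector about the tool's x, y, z in degrees. In form: [[hand, [x, y, z], [wx, wy, wz]], ...]. A call has 1 to 8 rows; each row shifts and turns the commanded pose from where the row before left it, along the tool's axes as they then stand; what a row does not reach is not made up. A row lasts 1/10 s, in which the tool goes at most 50 mm and 8.59 degrees, less where a joint would pass 70% of its speed; a pose out of reach is approached as far as the arm can. A call is refused whole if a number of a shift passes 5 or a number of a turn 8.59, either way. A call with a gripper value outside its range is refused whole. The fingers move at their own pace and stop on an object; the grip force is fixed at half the most. Time passes only in rows, so rows that do not move let the fingers close. It gives the time, the measured TCP pose, the force and the opening at its end, in the units of the state.
- robot.state(): the state, without advancing time (a new reading comes with each control period).
- imaging.camera(name): name is "scene" or "side" or "wrist"; returns the picture (384x512x3 uint8, red, green, blue); there is no depth.
- imaging.camera_info(name): a dict with "vfov" (degrees; the focal length in pixels is half the picture's height over the tangent of half this angle, whatever the lens; pixels are square), "cx", "cy" (the principal point, pixels), "view" (4x4, takes a point from world to camera coordinates). Camera axes: x right, y up, looking along -z (the intrinsics and any distortion apply to the point x, -y, -z); pixel columns grow to the right and rows downward; lengths in m; the calibration is good to about 2 mm. A picture is of the moment at which its call begins: read the wrist's pose just before it. camera_info takes no time and is no camera call; for the wrist camera it gives the pose at the moment of the call.
- robot.sign_off(): hands the job in, once; it reports no verdict.
The state is a dict: "clock": time; "joint_pos": joint angles; "qvel": joint speeds; "effort": joint torques, N m; "tcp_pos": TCP position; "ee_rot": TCP orientation; "force": force on the tool from outside, world axes, zero at the start; "wrist_torque": the same for the moment, N m; "gripper_width": finger opening in m.
Only numpy, scipy, OpenCV 4.12 (cv2) and the standard library are available. Lean on these libraries where they do the work, as an engineer would, in place of code of your own. Each camera call takes 0.05 s, during which the arm holds its last target. There are 200 camera calls.

TASK

Cover every cup that stands on the shaker with one of the loose wooden covers, seated and level. Then take the key from its wooden stand, push it fully into the switch on the control box and turn it clockwise to its stop, hold the jog button fully down for at least two seconds (with the key switch on) and let it go, turn the key all the way back, and put it back fully down in its stand. Leave the cups in their places on the shaker with the covers on, and don't disturb the other things on the table.

Things in the scene. Friction and masses are not known exactly. Their poses are not given: they have to be found in the camera images.
- shaker: fixed low platform, 92 x 276 x 40 mm, grey with an aluminium top; origin under its centre; three cup places in a row along its own y at -88, 0 and +88 mm, each between four rubber pins (8 mm thick, 14 mm high, on a 66 mm circle, leaving the cup about 3 mm of play)
- place_1 (a point): cup place at y = -88 mm of the shaker, on its top (40 mm above the table)
- place_2 (a point): middle cup place, on the shaker's top
- place_3 (a point): cup place at y = +88 mm of the shaker, on its top
- cup_1_rim (a point): centre of the rim of the light blue cup on place_1 (None when absent: two or three cups are there). Cups are 66 mm high, 66 mm across the rim and 48 mm at the foot, 0.2 kg, loose; z along the cup's axis
- cup_2_rim (a point): the same for the cup on place_2
- cup_3_rim (a point): the same for the cup on place_3
- cover_1_knob (a point): loose wooden cover, 90 g, standing on its plug; all three alike, any fits any cup: disc 74 mm across, 5 mm thick; below it a plug 47 mm across, 8 mm deep, about 4 mm of play in the cup's mouth; above it a round knob 24 mm across, 32 mm tall. Point on the axis in the knob, 22 mm above the disc's top, 35 mm above the plug's foot, so 27 mm above the rim when seated; z up through the knob
- cover_2_knob (a point): the second cover, like cover_1
- cover_3_knob (a point): the third cover, like cover_1
- control_box: fixed grey box 110 x 180 x 60 mm, origin under its centre; on its top the key switch 48 mm towards its own -y and the jog button 50 mm towards +y
- switch_place (a point): fixed point of the control box: the key switch's axis, at the height of the rotor's top (64 mm above the table)
- switch_slot (a point): middle of the slot's mouth on top of the round steel rotor, turns with it; x along the length of the slot. Slot 27 x 11 mm, 44 mm deep, open upwards; the key may go in either way round
- key_switch (a joint): rotor angle in rad: 0 = off (one stop), 1.05 (60 degrees) = on (other stop), grows clockwise seen from above; stays where left (friction about 0.06 N m). The key has about 0.13 rad of play in the slot each way, so turn it that much farther than the rotor
- jog (a joint): how far the jog button is down, m: 0 = up, 0.006 = fully down; springs back when let go, about 5 N fully down
- jog_top (a point): centre of the top of the round button (34 mm across) on the control box, moves down with it
- key_stand: loose wooden block, 0.8 kg, standing on the table, 78 x 60 mm at the foot and 42 mm high, origin under its centre, with an upright slot 27 x 11 mm, 38 mm deep, its length along x; it may slide if pushed, and may end anywhere on the table
- stand_slot (a point): middle of the slot's mouth on top of the key stand, 42 mm above the table
- key_grip (a point): loose upright key, 78 mm tall, 80 g: blade 24 x 8 mm (tip 20 x 5 mm), 36 mm long; shoulder 34 x 17 x 6 mm; flat grip 40 x 12 mm, 36 mm tall. Point on the axis in the grip, 20 mm above the shoulder's top, 62 mm above the blade's tip; x along the widths, y across the 12 mm, z up. It starts in the stand; fully in, the shoulder rests on top and the point is 26 mm above the slot's mouth
- pinch_pot_1: bystander: small pinched clay pot, 78 x 85 x 52 mm, at the left; leave alone
- test_tile_1: bystander: small red glaze tile, 34 x 50 x 8 mm, at the right; leave alone

How it is judged:
On the way, in this order (a step that is already met when the one before it is completed fails the run):
1. every cup on the shaker has a cover seated level on its rim (((horizontal distance between cover_1_knob and cup_1_rim below 0.008 m and z of cover_1_knob in the frame of cup_1_rim between 0.022 and 0.031 m and angle between cover_1_knob's own z axis and vertical below 0.08 rad) or (horizontal distance between cover_2_knob and cup_1_rim below 0.008 m and z of cover_2_knob in the frame of cup_1_rim between 0.022 and 0.031 m and angle between cover_2_knob's own z axis and vertical below 0.08 rad) or (horizontal distance between cover_3_knob and cup_1_rim below 0.008 m and z of cover_3_knob in the frame of cup_1_rim between 0.022 and 0.031 m and angle between cover_3_knob's own z axis and vertical below 0.08 rad)) and ((horizontal distance between cover_1_knob and cup_2_rim below 0.008 m and z of cover_1_knob in the frame of cup_2_rim between 0.022 and 0.031 m and angle between cover_1_knob's own z axis and vertical below 0.08 rad) or (horizontal distance between cover_2_knob and cup_2_rim below 0.008 m and z of cover_2_knob in the frame of cup_2_rim between 0.022 and 0.031 m and angle between cover_2_knob's own z axis and vertical below 0.08 rad) or (horizontal distance between cover_3_knob and cup_2_rim below 0.008 m and z of cover_3_knob in the frame of cup_2_rim between 0.022 and 0.031 m and angle between cover_3_knob's own z axis and vertical below 0.08 rad)) and ((horizontal distance between cover_1_knob and cup_3_rim below 0.008 m and z of cover_1_knob in the frame of cup_3_rim between 0.022 and 0.031 m and angle between cover_1_knob's own z axis and vertical below 0.08 rad) or (horizontal distance between cover_2_knob and cup_3_rim below 0.008 m and z of cover_2_knob in the frame of cup_3_rim between 0.022 and 0.031 m and angle between cover_2_knob's own z axis and vertical below 0.08 rad) or (horizontal distance between cover_3_knob and cup_3_rim below 0.008 m and z of cover_3_knob in the frame of cup_3_rim between 0.022 and 0.031 m and angle between cover_3_knob's own z axis and vertical below 0.08 rad))), for 0.3 s.
2. the key is fully in the switch and has turned it on, to its stop (horizontal distance between key_grip and switch_place below 0.006 m and z of key_grip in the frame of switch_place below 0.031 m and angle between key_grip's own z axis and vertical below 0.12 rad and value of joint key_switch above 0.95 rad), for 0.2 s.
3. with the switch on, the jog button is held fully down for at least 2 s (value of joint key_switch above 0.95 rad and value of joint jog above 0.0045 m), for 1.9 s.
4. the jog button is let go (value of joint key_switch above 0.95 rad and value of joint jog below 0.001 m), for 0.1 s.
5. the key, still in the switch, is turned back to off (horizontal distance between key_grip and switch_place below 0.006 m and z of key_grip in the frame of switch_place below 0.031 m and angle between key_grip's own z axis and vertical below 0.12 rad and value of joint key_switch below 0.1 rad), for 0.2 s.
At the end, for the whole second after the job is handed in: Each cup present stands in its place (within 12 mm) with a cover level on its rim (8 mm off centre, 5 mm in height, 0.08 rad); the key is fully down in its stand (6 mm off centre, 5 mm in height); switch off (below 0.1 rad), jog button up (all of step 1 and horizontal distance between key_grip and stand_slot below 0.006 m and z of key_grip in the frame of stand_slot below 0.031 m and angle between key_grip's own z axis and vertical below 0.12 rad and value of joint key_switch below 0.1 rad and value of joint jog below 0.001 m and horizontal distance between cup_1_rim and place_1 below 0.012 m and angle between each of cup_1_rim, cup_2_rim, cup_3_rim's own z axis and vertical below 0.08 rad and z of cup_1_rim in the frame of place_1 between 0.062 and 0.071 m and horizontal distance between cup_2_rim and place_2 below 0.012 m and z of cup_2_rim in the frame of place_2 between 0.062 and 0.071 m and horizontal distance between cup_3_rim and place_3 below 0.012 m and z of cup_3_rim in the frame of place_3 between 0.062 and 0.071 m); the robot touches nothing.
It fails at once if the jog button is pressed while the switch is not on (value of joint jog above 0.003 m and value of joint key_switch below 0.85 rad).
It fails at once if the pinched pot is disturbed (distance of pinch_pot_1 from where it was at the start of the episode above 0.03 m).
It fails at once if the glaze tile is disturbed (distance of test_tile_1 from where it was at the start of the episode above 0.03 m).
Of cup_1, cup_2, cup_3 only 2 to 3 are there at a start; the rules pass over those that are not, and their reading is None.
At some moment in a run one of key_stand may be knocked a few centimetres aside while the robot is not near it.
It also fails if it takes over 210 s, if anything falls off the work surface, if the arm or the gripper's body presses on something with over 40 N, if the wrist force passes 120 N, or if a joint passes its speed limit or range.

## Working session

There is one attempt and no reset: what is moved stays moved. The work goes in short steps, Python scripts to look and compute and a tool call to move; the robot and the scene stay as the last step left them, time stands still between calls to the robot, and variables do not carry over. Pictures are saved under pics/ and viewed, about 12 in all and at most 16, crops included, and the job is handed in when it is done.

Besides the shell and the picture viewer there is one more tool, called after ">>>" as name(argument=value, ...) on one line, values as JSON. arm_command: Moves the arm, as the interface text tells. Its arguments: {"type":"object","properties":{"series":{"type":"array"}},"required":["series"]}

```bash
ls; mkdir -p pics
python3 - <<'E'
from bench import robot, imaging
import cv2, numpy as np
s=robot.state()
for k,v in s.items(): print(k,np.round(v,3).tolist())
for n in("scene","side","wrist"):
    i=imaging.camera_info(n); print(n,{k:(np.round(v,3).tolist()) for k,v in i.items()})
    cv2.imwrite(f"pics/{n}0.png",imaging.camera(n)[:,:,::-1])
a=[cv2.imread(f"pics/{n}0.png") for n in("scene","side")]
for n,x in zip(("scene","side"),a): cv2.imwrite(f"pics/{n}0b.png",cv2.resize(x,(800,600),interpolation=cv2.INTER_CUBIC))
E
```

```text
pics
clock 0.0
joint_pos [-1.227, 0.3, 1.522, -0.0, 1.321, -0.067]
qvel [-0.0, 0.0, 0.0, 0.001, -0.0, -0.001]
effort [0.002, -53.18, -35.273, 0.071, 0.024, -0.0]
tcp_pos [0.22, -0.504, 0.213]
ee_rot [[-0.0, 0.399, -0.917], [0.001, -0.917, -0.399], [-1.0, -0.001, -0.0]]
force [0.207, -0.091, -0.195]
wrist_torque [0.017, 0.011, 0.06]
gripper_width 0.094
scene {'vfov': 57.008, 'cx': 252.591, 'cy': 192.093, 'view': [[-0.887, -0.461, 0.005, 0.364], [0.21, -0.395, 0.894, -0.14], [-0.41, 0.795, 0.448, -1.237], [0.0, 0.0, 0.0, 1.0]]}
side {'vfov': 56.136, 'cx': 253.055, 'cy': 187.971, 'view': [[0.916, -0.402, -0.001, -0.325], [0.25, 0.569, 0.783, -0.198], [-0.314, -0.718, 0.621, -1.001], [0.0, 0.0, 0.0, 1.0]]}
wrist {'vfov': 68.955, 'cx': 258.745, 'cy': 189.937, 'view': [[0.4, -0.917, -0.002, -0.548], [0.883, 0.386, -0.267, 0.03], [0.245, 0.105, 0.964, -0.391], [0.0, 0.0, 0.0, 1.0]]}
```

View pics/scene0b.png

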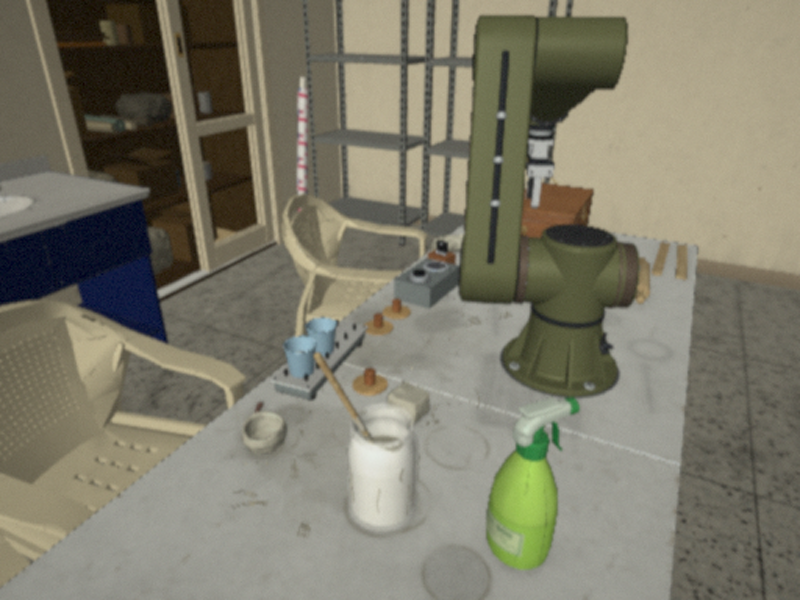

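View pics/side0b.png

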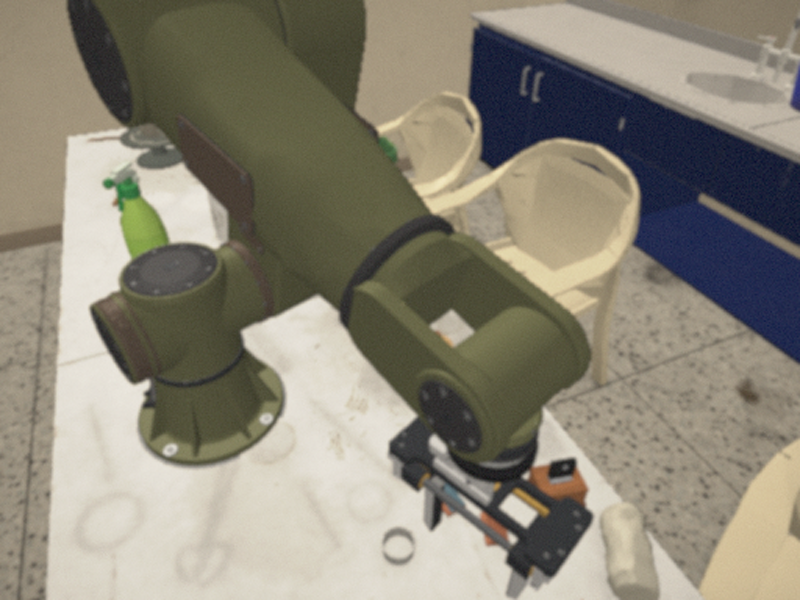

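The scene view (800x600 scale) shows two cups at (300,355) and (322,335), and covers at (370,380), (378,322) and (397,307). The box is at (428,280), the key stand near (440,250) and the pot at (265,432). In the side view the arm hides most of the work, but the key and its stand are at (562,480).

```bash
cat > h.py <<'E'
import numpy as np, cv2
from bench import robot, imaging
def shot(n,fn=None):
    i=imaging.camera_info(n); im=imaging.camera(n)[:,:,::-1].copy()
    i['view']=np.array(i['view'])
    if fn: cv2.imwrite(f"pics/{fn}.png",im); np.save(f"pics/{fn}.npy",np.r_[i['vfov'],i['cx'],i['cy'],i['view'].ravel()])
    return im,i
def load(fn):
    a=np.load(f"pics/{fn}.npy"); return cv2.imread(f"pics/{fn}.png"),dict(vfov=a[0],cx=a[1],cy=a[2],view=a[3:].reshape(4,4))
def ray(i,u,v):
    f=192/np.tan(np.radians(i['vfov'])/2); V=np.array(i['view']); R=V[:3,:3]
    d=R.T@np.array([(u-i['cx'])/f,-(v-i['cy'])/f,-1]); return -R.T@V[:3,3],d/np.linalg.norm(d)
def onz(i,u,v,z):
    o,d=ray(i,u,v); return o+d*(z-o[2])/d[2]
def proj(i,p):
    f=192/np.tan(np.radians(i['vfov'])/2); V=np.array(i['view']); c=V[:3,:3]@np.array(p)+V[:3,3]
    return np.array([i['cx']+f*c[0]/-c[2], i['cy']-f*c[1]/-c[2]])
def tri(rays):
    A=np.zeros((3,3));b=np.zeros(3)
    for o,d in rays:
        P=np.eye(3)-np.outer(d,d);A+=P;b+=P@o
    p=np.linalg.solve(A,b)
    return p,[np.linalg.norm((np.eye(3)-np.outer(d,d))@(p-o)) for o,d in rays]
def blobs(im,lo,hi,amin=30,close=0):
    m=cv2.inRange(cv2.cvtColor(im,cv2.COLOR_BGR2HSV),np.array(lo),np.array(hi))
    if close: m=cv2.morphologyEx(m,cv2.MORPH_CLOSE,np.ones((close,close)))
    n,l,s,c=cv2.connectedComponentsWithStats(m)
    return [(int(s[k,4]),np.round(c[k],1).tolist(),s[k,:4].tolist()) for k in range(1,n) if s[k,4]>=amin],l
def go(p,R=None):
    """tool-frame shift (cm) and turn (deg) from now to p,R"""
    s=robot.state(); M=np.array(s['ee_rot'])
    sh=M.T@(np.array(p)-np.array(s['tcp_pos']))*100
    w=np.zeros(3) if R is None else np.degrees(cv2.Rodrigues(M.T@R)[0].ravel())
    return np.round(sh,2).tolist(),np.round(w,2).tolist()
def down(a):
    """tool down, jaw axis y at world yaw a"""
    x=np.array([0,0,-1.]);y=np.array([np.cos(a),np.sin(a),0]);return np.c_[x,y,np.cross(x,y)]
E
python3 - <<'E'
from h import *
i=imaging.camera_info("scene");j=imaging.camera_info("side")
for n,u,v,z in [("cupA",300,343,.106),("cupB",322,322,.106),("cov1",370,370,.045),("cov2",378,315,.045),("cov3",397,300,.045),("box",428,270,.06),("stand",440,250,.05),("pot",265,432,.03),("whiteblock",408,400,.02)]:
    print(n,np.round(onz(i,u*.64,v*.64,z),3))
for n,u,v,z in [("key",562,468,.07),("stand",560,490,.03)]: print(n,np.round(onz(j,u*.64,v*.64,z),3))
# camera mount in tool frame
s=robot.state();w=imaging.camera_info("wrist");V=np.array(w['view']);M=np.array(s['ee_rot'])
print(M.T@(-V[:3,:3].T@V[:3,3]-s['tcp_pos']), M.T@V[:3,:3].T)
E
```

```text
cupA [0.447 0.341 0.106]
cupB [0.458 0.248 0.106]
cov1 [0.322 0.28  0.045]
cov2 [0.423 0.064 0.045]
cov3 [ 0.42  -0.03   0.045]
box [ 0.415 -0.211  0.06 ]
stand [ 0.456 -0.391  0.05 ]
pot [0.401 0.517 0.03 ]
whiteblock [0.224 0.304 0.02 ]
key [ 0.448 -0.39   0.07 ]
stand [ 0.446 -0.401  0.03 ]
[-0.17113348 -0.00098267 -0.07617585] [[ 5.30406024e-04  2.67163398e-01 -9.63651097e-01]
 [ 9.99999727e-01 -6.37180541e-04  3.73760339e-04]
 [-5.14164645e-04 -9.63651033e-01 -2.67163663e-01]]
```

View pics/wrist0.png

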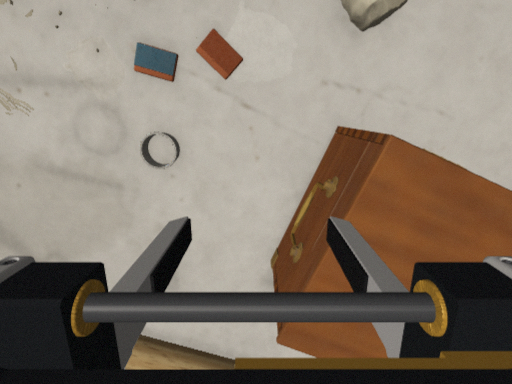

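The wrist view shows a red tile at (220,52), a blue block, and a wooden box on the right at the edge of the table. I'll lift and turn the tool so that its y axis lies along world x, then sweep over the work.

>>> arm_command(series=[[1,[-1.1,0,0],[-8.3,0,0]],[1,[-1.1,0,0],[-8.3,0,0]],[1,[-1.1,0,0],[-8.3,0,0]],[1,[-1.1,0,0],[-8.3,0,0]],[1,[-1.1,0,0],[-8.3,0,0]],[1,[-1.1,0,0],[-8.3,0,0]],[1,[-1.1,0,0],[-8.3,0,0]],[1,[-1.1,0,0],[-8.3,0,0]]])

```text
clock: 0.95
tcp_pos: [0.2196, -0.5041, 0.3017]
ee_rot: [[-0.0, 1.0, 0.005], [0.0, 0.005, -1.0], [-1.0, -0.0, -0.0]]
force: [-0.0, -0.6, 0.4]
gripper_width: 0.0938
```

Run:
```python
from h import *
s=robot.state();print(s['tcp_pos'],s['clock']);print(go([.40,-.42,.30],down(0)))
```

```text
[ 0.21960697 -0.50413438  0.30166609] 0.95
([0.17, 18.08, -8.33], [0.28, -0.03, 0.01])
```

>>> arm_command(series=[[1,[0,2,-1.8],[0,0,0]],[1,[0,4,-1.8],[0,0,0]],[1,[0,4,-1.8],[0,0,0]],[1,[0,4,-1.8],[0,0,0]],[1,[0,3,-1],[0.3,0,0]],[1,[0,1,0],[0,0,0]],[1,[0,0,0],[0,0,0]],[1,[0,0,0],[0,0,0]]])

```text
clock: 1.75
tcp_pos: [0.3988, -0.423, 0.3012]
ee_rot: [[-0.0, 1.0, -0.007], [0.0, -0.007, -1.0], [-1.0, -0.0, -0.0]]
force: [0.2, -0.6, -0.1]
gripper_width: 0.0936
```

```bash
python3 -c "
from h import *
shot('wrist','w1')"
```

>>> arm_command(series=[[1,[0,0,-2],[0,0,0]],[1,[0,0,-4],[0,0,0]],[1,[0,0,-3],[0,0,0]],[1,[0,0,-1],[0,0,0]],[1,[0,0,0],[0,0,0]],[1,[0,0,0],[0,0,0]]])

```text
clock: 2.4
tcp_pos: [0.4, -0.3235, 0.3016]
ee_rot: [[0.0, 1.0, -0.007], [-0.0, -0.007, -1.0], [-1.0, 0.0, 0.0]]
force: [0.6, -0.0, -0.3]
gripper_width: 0.0942
```

```bash
python3 -c "
from h import *
shot('wrist','w2');print(robot.state()['tcp_pos'])"
```

```text
[ 0.40002255 -0.323643    0.30136186]
```

>>> arm_command(series=[[1,[0,0,-2],[0,0,0]],[1,[0,0,-4],[0,0,0]],[1,[0,0,-3],[0,0,0]],[1,[0,0,-1],[0,0,0]],[1,[0,0,0],[0,0,0]],[1,[0,0,0],[0,0,0]]])

```text
clock: 3.05
tcp_pos: [0.4011, -0.2236, 0.3013]
ee_rot: [[-0.0, 1.0, -0.007], [-0.0, -0.007, -1.0], [-1.0, -0.0, 0.0]]
force: [0.4, 1.1, 0.7]
gripper_width: 0.0938
```

```bash
python3 -c "
from h import *
shot('wrist','w3');print(robot.state()['tcp_pos'])"
```

```text
[ 0.4010186  -0.2236875   0.30124971]
```

>>> arm_command(series=[[1,[0,0,-2],[0,0,0]],[1,[0,0,-4],[0,0,0]],[1,[0,0,-3],[0,0,0]],[1,[0,0,-1],[0,0,0]],[1,[0,0,0],[0,0,0]],[1,[0,0,0],[0,0,0]]])

```text
clock: 3.7
tcp_pos: [0.4018, -0.1236, 0.3013]
ee_rot: [[-0.0, 1.0, -0.007], [-0.0, -0.007, -1.0], [-1.0, -0.0, 0.0]]
force: [-0.2, -0.4, -0.1]
gripper_width: 0.094
```

```bash
python3 -c "
from h import *
shot('wrist','w4');print(robot.state()['tcp_pos'])"
```

```text
[ 0.4017399  -0.12365631  0.30130727]
```

>>> arm_command(series=[[1,[0,0,-2],[0,0,0]],[1,[0,0,-4],[0,0,0]],[1,[0,0,-3],[0,0,0]],[1,[0,0,-1],[0,0,0]],[1,[0,0,0],[0,0,0]],[1,[0,0,0],[0,0,0]]])

```text
clock: 4.35
tcp_pos: [0.4024, -0.0236, 0.3014]
ee_rot: [[-0.0, 1.0, -0.007], [-0.0, -0.007, -1.0], [-1.0, -0.0, 0.0]]
force: [1.1, -0.5, 0.1]
gripper_width: 0.0945
```

```bash
python3 -c "
from h import *
shot('wrist','w5');print(robot.state()['tcp_pos'])"
```

```text
[ 0.40240068 -0.02363579  0.30132819]
```

>>> arm_command(series=[[1,[0,0,-2],[0,0,0]],[1,[0,0,-4],[0,0,0]],[1,[0,0,-3],[0,0,0]],[1,[0,0,-1],[0,0,0]],[1,[0,0,0],[0,0,0]],[1,[0,0,0],[0,0,0]]])

```text
clock: 5.0
tcp_pos: [0.4031, 0.0764, 0.3014]
ee_rot: [[-0.0, 1.0, -0.007], [-0.0, -0.007, -1.0], [-1.0, -0.0, 0.0]]
force: [0.4, 0.0, 0.4]
gripper_width: 0.0941
```

```bash
python3 -c "
from h import *
shot('wrist','w6');print(robot.state()['tcp_pos'])"
```

```text
[0.40307441 0.07630044 0.30141037]
```

>>> arm_command(series=[[1,[0,0,-2],[0,0,0]],[1,[0,0,-4],[0,0,0]],[1,[0,0,-3],[0,0,0]],[1,[0,0,-1],[0,0,0]],[1,[0,0,0],[0,0,0]],[1,[0,0,0],[0,0,0]]])

```text
clock: 5.65
tcp_pos: [0.4037, 0.1763, 0.3014]
ee_rot: [[-0.0, 1.0, -0.007], [-0.0, -0.007, -1.0], [-1.0, -0.0, 0.0]]
force: [0.7, 0.3, -0.2]
gripper_width: 0.094
```

```bash
python3 -c "
from h import *
shot('wrist','w7');print(robot.state()['tcp_pos'],robot.state()['clock'])
a=[cv2.resize(load('w%d'%k)[0][:300],(400,234)) for k in (1,2,3,5,6,7)] 
# only top rows 0..300 needed
cv2.imwrite('pics/mont.png',np.vstack([np.hstack(a[:2]),np.hstack(a[2:4])]))
cv2.imwrite('pics/m12.png',cv2.resize(np.hstack([load('w1')[0][:250],load('w3')[0][:250]]),(800,195)))"
```

```text
[0.40374082 0.17626209 0.30149138] 5.7
```

View pics/mont.png

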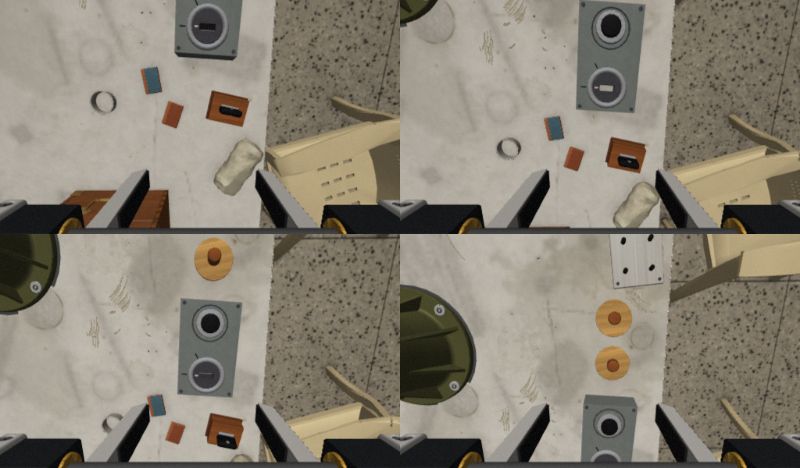

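The montage (w1, w2, w3, w5) shows the key with its stand, the red tile, the blue block, the box with slot and button, and two covers. The shaker's near place is empty. Next I'll look at the cup end.

```bash
python3 -c "
from h import *
cv2.imwrite('pics/m67.png',np.vstack([load('w6')[0][:280],load('w7')[0][:280]]))"
```

```text
(no output)
```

View pics/m67.png

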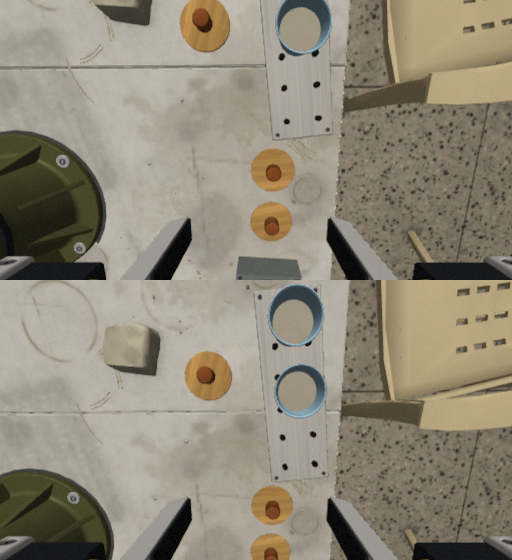

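w6 (top) and w7 show cups in the far two places. In w7 the rims are at about (296,35) and (301,111) in the lower picture, and the covers are at (208,96), (271,226) and (271,272).

Run:
```python
from h import *
for k in (4,5,6,7):
    im,i=load('w%d'%k); im[225:]=0
    print(k,'knob',blobs(im,(3,150,40),(14,255,190),40)[0])
    print(k,'disc',blobs(im,(12,90,120),(22,255,255),200,5)[0])
    print(k,'blue',blobs(im,(95,60,60),(110,255,255),150)[0])
im,i=load('w7')
hsv=cv2.cvtColor(im,cv2.COLOR_BGR2HSV)
print(hsv[97,205],hsv[85,208],hsv[110,325],hsv[111,301])
print(hsv[111,270:335,:].tolist())
```

```text
4 knob [(300, [275.0, 34.1], [267, 24, 17, 22]), (214, [273.1, 102.4], [265, 95, 17, 16])]
4 disc [(1972, [274.0, 37.2], [250, 10, 49, 55]), (1688, [272.3, 102.4], [250, 79, 46, 49])]
4 blue []
5 knob [(211, [274.3, 107.5], [266, 100, 17, 17]), (207, [272.0, 168.1], [265, 160, 15, 17])]
5 disc [(1747, [273.3, 107.4], [251, 84, 46, 48]), (1465, [271.4, 165.1], [250, 144, 44, 44])]
5 blue []
6 knob [(339, [201.7, 19.5], [192, 8, 20, 24]), (206, [273.0, 172.5], [266, 164, 15, 18]), (89, [271.1, 221.0], [265, 217, 13, 8])]
6 disc [(1910, [204.5, 24.2], [180, 0, 50, 52]), (1467, [272.4, 169.5], [251, 148, 44, 43]), (735, [270.9, 214.3], [251, 202, 41, 23])]
6 blue [(850, [309.1, 18.4], [276, 0, 56, 55])]
7 knob [(247, [205.2, 94.9], [197, 86, 18, 18])]
7 disc [(1673, [208.0, 95.0], [185, 71, 47, 49]), (575, [271.8, 216.0], [252, 206, 41, 19])]
7 blue [(938, [300.3, 26.5], [269, 5, 54, 61]), (727, [305.3, 110.3], [275, 85, 51, 53])]
[ 12 192 118] [ 18 149 170] [102  64 143] [ 18  45 157]
[[20, 27, 170], [22, 22, 172], [17, 24, 170], [19, 25, 172], [95, 28, 156], [101, 60, 145], [101, 69, 9
[... 171 characters left out ...]
0, 48, 155], [19, 48, 158], [20, 47, 156], [20, 51, 156], [19, 51, 155], [19, 48, 153], [21, 45, 154], [19, 46, 154], [20, 48, 153], [20, 44, 155], [19, 46, 154], [20, 43, 155], [24, 45, 152], [18, 45, 157], [20, 45, 153], [21, 47, 157], [20, 49, 157], [23, 46, 156], [19, 46, 154], [25, 43, 153], [22, 44, 156], [19, 47, 158], [21, 47, 157], [22, 47, 156], [23, 44, 152], [23, 44, 156], [20, 42, 157], [20, 45, 157], [68, 9, 113], [101, 50, 96], [101, 67, 95], [102, 71, 93], [97, 74, 93], [98, 69, 93], [101, 66, 97], [102, 76, 94], [99, 66, 119], [101, 62, 156], [92, 27, 140], [19, 22, 160], [21, 30, 172], [22, 27, 168], [20, 33, 169], [21, 29, 169], [20, 31, 173], [20, 30, 171], [21, 28, 173]]
```

>>> arm_command(series=[[1,[0,0,-2],[0,0,0]],[1,[0,1,-3],[0,0,0]],[1,[0,0,0],[0,0,0]],[1,[0,0,0],[0,0,0]],[1,[0,0,0],[0,0,0]]])

```text
clock: 6.2
tcp_pos: [0.4139, 0.2264, 0.3015]
ee_rot: [[0.0, 1.0, -0.007], [-0.0, -0.007, -1.0], [-1.0, 0.0, 0.0]]
force: [0.0, -0.3, 0.3]
gripper_width: 0.0938
```

```bash
python3 -c "
from h import *
shot('wrist','w8');print(robot.state()['tcp_pos'])"
```

```text
[0.41388628 0.22643246 0.30165971]
```

>>> arm_command(series=[[1,[0,0,-2],[0,0,0]],[1,[0,1,-3],[0,0,0]],[1,[0,0,0],[0,0,0]],[1,[0,0,0],[0,0,0]],[1,[0,0,0],[0,0,0]]])

```text
clock: 6.75
tcp_pos: [0.4241, 0.2765, 0.3016]
ee_rot: [[0.0, 1.0, -0.007], [-0.0, -0.007, -1.0], [-1.0, 0.0, 0.0]]
force: [0.8, 0.3, 0.1]
gripper_width: 0.0942
```

```bash
cat >> h.py <<'E'
def ell(mask,amin=300):
    out=[]
    for c in cv2.findContours(mask,cv2.RETR_EXTERNAL,cv2.CHAIN_APPROX_NONE)[0]:
        if cv2.contourArea(c)<amin: continue
        x,y,w,h=cv2.boundingRect(c)
        out.append((cv2.fitEllipse(cv2.convexHull(c)),(x,y,w,h)))
    return out
def hsvmask(im,lo,hi): return cv2.inRange(cv2.cvtColor(im,cv2.COLOR_BGR2HSV),np.array(lo),np.array(hi))
E
python3 - <<'E'
from h import *
shot('wrist','w9');print(robot.state()['tcp_pos'])
K={};D={};C={}
for k in range(3,10):
    im,i=load('w%d'%k); im[222:]=0
    kn=[e for e in ell(hsvmask(im,(3,150,40),(14,255,190)),80)]
    di=ell(hsvmask(im,(3,90,60),(22,255,255)),800)
    cu=ell(hsvmask(im,(90,40,60),(112,255,255)),150)
    for nm,l,z in (('knob',kn,.045),('disc',di,.013),('cup',cu,.106)):
        for (c,ax,an),bb in l:
            if bb[1]>2 and bb[1]+bb[3]<220: print(k,nm,np.round(c,1),np.round(ax,1),'world@z',np.round(onz(i,*c,z),4))
E
```

```text
[0.42409364 0.27650896 0.30168149]
3 knob [273.9  28.4] [17.1 23.2] world@z [ 0.4209 -0.0348  0.045 ]
3 disc [273.   31.8] [49.3 55. ] world@z [ 0.4213 -0.0309  0.013 ]
4 knob [273.  102.5] [16.1 16.8] world@z [ 0.4212 -0.0315  0.045 ]
4 knob [274.9  34.1] [17.  22.6] world@z [0.4231 0.0582 0.045 ]
4 disc [272.2 102.7] [46.2 48.3] world@z [ 0.4215 -0.0307  0.013 ]
4 disc [274.2  37.3] [49.1 54.5] world@z [0.4238 0.0618 0.013 ]
5 knob [271.9 168.1] [15.1 17.1] world@z [ 0.4209 -0.0288  0.045 ]
5 knob [274.1 107.6] [16.2 16.4] world@z [0.4236 0.0613 0.045 ]
5 disc [271.5 165.3] [43.  43.7] world@z [ 0.4215 -0.0303  0.013 ]
5 disc [273.2 107.4] [46.  47.9] world@z [0.4238 0.0621 0.013 ]
6 knob [272.9 172.6] [14.8 17.2] world@z [0.4231 0.0641 0.045 ]
6 knob [201.8  19.6] [17.2 25. ] world@z [0.3251 0.2765 0.045 ]
6 disc [272.4 169.4] [42.6 43.4] world@z [0.4238 0.0626 0.013 ]
7 knob [205.2  94.9] [16.6 18.8] world@z [0.3247 0.2795 0.045 ]
7 disc [207.9  95.3] [46.1 49.2] world@z [0.3231 0.2808 0.013 ]
7 cup [299.8 110.6] [51.4 54.1] world@z [0.4541 0.2564 0.106 ]
7 cup [295.5  34.9] [54.9 62.4] world@z [0.4462 0.3423 0.106 ]
8 knob [200.6 129.1] [16. 18.] world@z [0.3252 0.2811 0.045 ]
8 disc [203.2 128. ] [44.3 46.9] world@z [0.3231 0.281  0.013 ]
8 cup [291.  150.1] [49.2 50.6] world@z [0.4545 0.2568 0.106 ]
8 cup [286.   80.1] [53.  56.9] world@z [0.4462 0.3426 0.106 ]
9 knob [196.2 161.3] [15.6 17.5] world@z [0.3256 0.2826 0.045 ]
9 disc [199. 159.] [42.3 45. ] world@z [0.3232 0.2811 0.013 ]
9 cup [282.5 186.8] [47.3 47.6] world@z [0.4544 0.2572 0.106 ]
9 cup [277.3 121.9] [51.  52.6] world@z [0.4463 0.3429 0.106 ]
```

Run:
```python
from h import *
def I(k): return load('w%d'%k)[1]
P=lambda l:tri([ray(I(k),u,v) for k,u,v in l])
print('cupB',P([(7,299.8,110.6),(8,291,150.1)]),'cupA',P([(8,286,80.1),(9,277.3,121.9)]))
print('c1',P([(4,272.2,102.7),(5,271.5,165.3)]),'c2',P([(5,273.2,107.4),(6,272.4,169.4)]),'c3',P([(7,207.9,95.3),(9,199,159)]))
print(go([.3231,.281,.12],down(0)))
im,i=load('w2'); cv2.imwrite('pics/w2c.png',cv2.resize(im[:240,200:360],(533,800)[:1]+(800,)) if 0 else cv2.resize(im[0:240,180:380],(500,600),interpolation=cv2.INTER_CUBIC))
```

```text
cupB (array([0.45465752, 0.25634985, 0.10295449]), [np.float64(0.00012346648195313482), np.float64(0.0001234664819532573)]) cupA (array([0.44647601, 0.3427995 , 0.10344646]), [np.float64(3.7308746476873433e-06), np.float64(3.730874647700621e-06)])
c1 (array([ 0.42162202, -0.0307035 ,  0.01076785]), [np.float64(6.550646603473552e-05), np.float64(6.5506466034702e-05)]) c2 (array([0.42388289, 0.06218133, 0.01040535]), [np.float64(2.672549416152968e-05), np.float64(2.672549416154667e-05)]) c3 (array([0.32290727, 0.28084839, 0.01149704]), [np.float64(4.579357748259957e-05), np.float64(4.5793577482512425e-05)])
([18.17, -10.11, -0.38], [-0.41, -0.0, -0.01])
```

View pics/w2c.png

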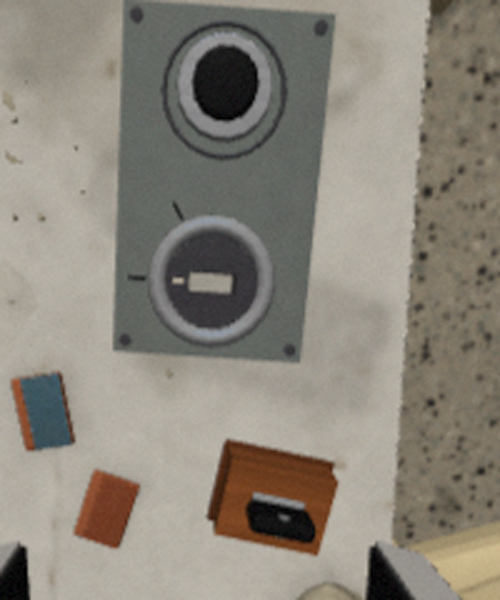

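The w2 crop shows the rotor slot at (210,282) in the crop, which is about (264,113) in the picture. The button is at (225,83), and the key's dark grip at (281,518) runs roughly along x. Two-view heights are about 2.5 mm low everywhere, within calibration. Now I'll grasp cover 3.

>>> arm_command(series=[[1,[2,-2,-0.38],[-0.4,0,0]],[1,[3,-3,0],[0,0,0]],[1,[4,-3,0],[0,0,0]],[1,[4,-1.5,0],[0,0,0]],[1,[3.2,-0.6,0],[0,0,0]],[1,[2,0,0],[0,0,0]],[1,[0,0,0],[0,0,0]],[1,[0,0,0],[0,0,0]]])

```text
clock: 7.6
tcp_pos: [0.3236, 0.2811, 0.1204]
ee_rot: [[0.001, 1.0, 0.0], [0.0, 0.0, -1.0], [-1.0, 0.001, -0.0]]
force: [0.4, 0.6, -0.1]
gripper_width: 0.0938
```

```bash
python3 -c "
from h import *
print(go([.3231,.281,.028],down(0)))"
```

```text
([9.24, -0.06, 0.01], [0.01, -0.02, -0.03])
```

>>> arm_command(series=[[1,[3,0,0],[0,0,0]],[1,[3,0,0],[0,0,0]],[1,[2,0,0],[0,0,0]],[1,[1.2,0,0],[0,0,0]],[1,[0,0,0],[0,0,0]],[-1,[0,0,0],[0,0,0]],[-1,[0,0,0],[0,0,0]],[-1,[0,0,0],[0,0,0]]])

```text
clock: 8.4
tcp_pos: [0.3236, 0.2816, 0.0283]
ee_rot: [[0.001, 1.0, 0.001], [0.001, 0.001, -1.0], [-1.0, 0.001, -0.001]]
force: [0.3, -0.2, 0.0]
gripper_width: 0.0734
```

>>> arm_command(series=[[-1,[0,0,0],[0,0,0]],[-1,[0,0,0],[0,0,0]],[-1,[0,0,0],[0,0,0]],[-1,[0,0,0],[0,0,0]]])

```text
clock: 8.8
tcp_pos: [0.3232, 0.2813, 0.0275]
ee_rot: [[0.0, 1.0, 0.001], [0.0, 0.001, -1.0], [-1.0, 0.0, -0.0]]
force: [-0.1, -0.6, 0.0]
gripper_width: 0.0414
```

```bash
python3 -c "
from h import *
shot('wrist','g1');s=robot.state();print(s['tcp_pos'],s['force'],s['gripper_width'])"
```

```text
[0.32316191 0.28124655 0.02744394] [ 0.0565119  -0.11759333  0.05749244] 0.03762909699439177
```

View pics/g1.png

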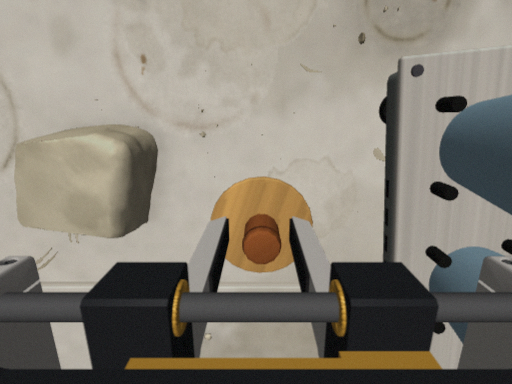

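The cover's knob at (262,240) is midway between the fingers, and they're still closing. I'll finish the close, then lift.

>>> arm_command(series=[[-1,[0,0,0],[0,0,0]],[-1,[0,0,0],[0,0,0]],[-1,[0,0,0],[0,0,0]],[-1,[0,0,0],[0,0,0]],[-1,[0,0,0],[0,0,0]]])

```text
clock: 9.35
tcp_pos: [0.3232, 0.2813, 0.0275]
ee_rot: [[0.0, 1.0, 0.001], [0.0, 0.001, -1.0], [-1.0, 0.0, -0.0]]
force: [1.0, 0.3, 1.1]
gripper_width: 0.0235
```

```bash
python3 -c "
from h import *
s=robot.state();print(s['tcp_pos'],s['force'],s['gripper_width'])
im,i=shot('wrist','g2')
for k in('g1','g2'):
  im,i=load(k);im[275:]=0
  for nm,lo,hi,z in(('disc',(3,90,60),(22,255,255),.013),('knob',(3,150,40),(14,255,190),.045)):
    for (c,ax,an),bb in ell(hsvmask(im,lo,hi),200): print(k,nm,np.round(c,1),np.round(ax,1),bb,onz(i,*c,z))
"
```

```text
[0.3232011  0.28127416 0.02745908] [0.95210771 0.32286193 1.08733161] 0.02354471792415902
g1 disc [261.1 224.2] [ 95.5 101.5] (211, 177, 102, 96) [0.32309252 0.28249882 0.013     ]
g1 knob [261.2 239.3] [38.9 51.1] (242, 214, 39, 50) [0.32288382 0.28603544 0.045     ]
g2 disc [258.6 224.2] [ 95.4 101.7] (208, 177, 102, 96) [0.32134996 0.28255706 0.013     ]
g2 knob [258.8 239.2] [39.3 51. ] (240, 214, 38, 50) [0.32150277 0.28609648 0.045     ]
```

>>> arm_command(series=[[-1,[-2,0,0],[0,0,0]],[-1,[-4,0,0],[0,0,0]],[-1,[-4,0,0],[0,0,0]],[-1,[-4,0,0],[0,0,0]],[-1,[-2,0,0],[0,0,0]],[-1,[0,0,0],[0,0,0]],[-1,[0,0,0],[0,0,0]]])

```text
clock: 10.1
tcp_pos: [0.3229, 0.2811, 0.1867]
ee_rot: [[-0.0, 1.0, 0.001], [-0.0, 0.001, -1.0], [-1.0, -0.0, 0.0]]
force: [0.2, -0.6, -1.2]
gripper_width: 0.0232
```

```bash
python3 -c "
from h import *
s=robot.state();print(s['force'],s['gripper_width']);print(go([.4463,.3428,.187],down(0)))"
```

```text
[ 0.17797339 -0.6150351  -1.18347181] 0.023198787396831042
([-0.03, 12.34, -6.17], [0.04, 0.02, 0.03])
```

Closing the jaws moved the cover 1.7 mm in the camera's x, so camera x = TCP x - 1.8 mm. I'll correct for that at the cups.

>>> arm_command(series=[[-1,[0,2,-1],[0,0,0]],[-1,[0,3.5,-2],[0,0,0]],[-1,[0,3.5,-2],[0,0,0]],[-1,[0,2.5,-1.2],[0,0,0]],[-1,[1,1,0],[0,0,0]],[-1,[1.5,0,0],[0,0,0]],[-1,[0.8,0,0],[0,0,0]],[-1,[0,0,0],[0,0,0]]])

```text
clock: 10.9
tcp_pos: [0.447, 0.3426, 0.1523]
ee_rot: [[-0.003, 1.0, 0.001], [-0.002, 0.001, -1.0], [-1.0, -0.003, 0.002]]
force: [-0.4, 0.2, -0.6]
gripper_width: 0.0232
```

```bash
python3 -c "
from h import *
print(go([.4481,.3431,.1255],down(0)))"
```

```text
([2.68, 0.12, -0.06], [0.04, 0.12, 0.18])
```

>>> arm_command(series=[[-1,[0,0,0],[0,0,0]],[-1,[0,0,0],[0,0,0]],[-1,[0.6,0,0],[0,0,0]],[-1,[0.6,0,0],[0,0,0]],[-1,[0.4,0,0],[0,0,0]],[-1,[0.2,0,0],[0,0,0]],[-1,[0,0,0],[0,0,0]]])

```text
clock: 11.6
tcp_pos: [0.448, 0.3432, 0.1361]
ee_rot: [[-0.001, 1.0, 0.001], [-0.0, 0.001, -1.0], [-1.0, -0.001, 0.0]]
force: [-0.5, 0.9, -0.6]
gripper_width: 0.0232
```

```bash
python3 -c "
from h import *
s=robot.state();print(s['force'],s['wrist_torque']);print(go([.4481,.3431,.1255],down(0)))"
```

```text
[-0.5083136   0.89784319 -0.60071097] [-0.03448784 -0.09723681 -0.01262012]
([1.06, 0.01, 0.01], [0.04, 0.02, 0.03])
```

>>> arm_command(series=[[-1,[0.3,0,0],[0,0,0]],[-1,[0.3,0,0],[0,0,0]],[-1,[0.2,0,0],[0,0,0]],[-1,[0,0,0],[0,0,0]],[-1,[0,0,0],[0,0,0]]])

```text
clock: 12.1
tcp_pos: [0.4481, 0.3434, 0.1285]
ee_rot: [[0.0, 1.0, 0.001], [0.0, 0.001, -1.0], [-1.0, 0.0, -0.0]]
force: [-1.1, 0.1, -0.9]
gripper_width: 0.0234
```

>>> arm_command(series=[[-1,[0.2,0,0],[0,0,0]],[-1,[0.1,0,0],[0,0,0]],[-1,[0,0,0],[0,0,0]],[-1,[0,0,0],[0,0,0]]])

```text
clock: 12.5
tcp_pos: [0.4482, 0.3433, 0.1255]
ee_rot: [[0.0, 1.0, 0.001], [0.0, 0.001, -1.0], [-1.0, 0.0, -0.0]]
force: [-0.4, -1.1, -0.4]
gripper_width: 0.0232
```

>>> arm_command(series=[[-1,[0.1,0,0],[0,0,0]],[-1,[0,0,0],[0,0,0]],[-1,[0,0,0],[0,0,0]]])

```text
clock: 12.8
tcp_pos: [0.4483, 0.3434, 0.1248]
ee_rot: [[0.0, 1.0, 0.001], [0.0, 0.001, -1.0], [-1.0, 0.0, -0.0]]
force: [-0.8, -0.9, 2.5]
gripper_width: 0.0234
```

>>> arm_command(series=[[-1,[0.1,0,0],[0,0,0]],[-1,[0,0,0],[0,0,0]],[-1,[0,0,0],[0,0,0]]])

```text
clock: 13.1
tcp_pos: [0.4485, 0.3436, 0.1247]
ee_rot: [[0.001, 1.0, 0.001], [0.001, 0.001, -1.0], [-1.0, 0.001, -0.001]]
force: [-3.8, -2.7, 11.8]
gripper_width: 0.0233
```

Contact came at z 0.1248, as predicted, so the cover is seated. Releasing.

>>> arm_command(series=[[-1,[-0.1,0,0],[0,0,0]],[0.2,[0,0,0],[0,0,0]],[0.2,[0,0,0],[0,0,0]],[0.2,[0,0,0],[0,0,0]],[0.2,[0,0,0],[0,0,0]],[0.2,[0,0,0],[0,0,0]],[0.2,[0,0,0],[0,0,0]]])

```text
clock: 13.8
tcp_pos: [0.4481, 0.3433, 0.1244]
ee_rot: [[-0.0, 1.0, 0.001], [0.0, 0.001, -1.0], [-1.0, -0.0, -0.0]]
force: [-0.1, 0.3, -0.1]
gripper_width: 0.0563
```

>>> arm_command(series=[[0.2,[-1,0,0],[0,0,0]],[0.2,[-3,0,0],[0,0,0]],[0.2,[-3,0,1],[0,0,0]],[0.2,[-2,-1,4],[0,0,0]],[0.2,[0,-1,5],[0,0,0]],[0.2,[0,-0.3,5],[0,0,0]],[0.2,[0,0,5],[0,0,0]],[0.2,[0,0,4],[0,0,0]]])

```text
clock: 14.6
tcp_pos: [0.4251, 0.1023, 0.2155]
ee_rot: [[0.002, 1.0, 0.0], [0.0, 0.0, -1.0], [-1.0, 0.002, -0.0]]
force: [0.8, 0.4, 0.2]
gripper_width: 0.0564
```

```bash
python3 -c "
from h import *
s=robot.state();print(s['force'],s['gripper_width'],s['tcp_pos']);print(go([.4256,.0623,.11],down(0)))"
```

```text
[0.77715522 0.36980514 0.2403523 ] 0.05636064761167331 [0.4250994  0.10227358 0.21547288]
([10.55, 0.03, 4.0], [0.02, -0.01, -0.09])
```

>>> arm_command(series=[[0.2,[2,0,2],[0,0,0]],[0.2,[3,0,1],[0,0,0]],[0.2,[3,0,0],[0,0,0]],[0.2,[2,0,0],[0,0,0]],[0.2,[0.5,0,0],[0,0,0]],[0.2,[0,0,0],[0,0,0]],[0.2,[0,0,0],[0,0,0]]])

```text
clock: 15.3
tcp_pos: [0.4262, 0.0745, 0.1107]
ee_rot: [[0.002, 1.0, 0.001], [0.0, 0.001, -1.0], [-1.0, 0.002, -0.0]]
force: [0.3, 0.2, -0.1]
gripper_width: 0.0559
```

```bash
python3 -c "
from h import *
print(go([.4256,.0623,.0275],down(0)))"
```

```text
([8.32, -0.07, 1.22], [0.05, -0.01, -0.1])
```

>>> arm_command(series=[[0.2,[1,-0.05,1.2],[0,0,0]],[0.2,[2,0,0],[0,0,0]],[0.2,[3,0,0],[0,0,0]],[0.2,[1.5,0,0],[0,0,0]],[0.2,[0.8,0,0],[0,0,0]],[0.2,[0,0,0],[0,0,0]],[0.2,[0,0,0],[0,0,0]]])

```text
clock: 16.0
tcp_pos: [0.4255, 0.0622, 0.0271]
ee_rot: [[0.001, 1.0, 0.001], [0.0, 0.001, -1.0], [-1.0, 0.001, -0.0]]
force: [0.1, -0.8, 0.7]
gripper_width: 0.0565
```

```bash
python3 -c "
from h import *
shot('wrist','g3');print(robot.state()['tcp_pos'])"
```

```text
[0.42557262 0.06227653 0.02726273]
```

>>> arm_command(series=[[-1,[0,0,0],[0,0,0]],[-1,[0,0,0],[0,0,0]],[-1,[0,0,0],[0,0,0]],[-1,[0,0,0],[0,0,0]],[-1,[0,0,0],[0,0,0]],[-1,[0,0,0],[0,0,0]],[-1,[0,0,0],[0,0,0]],[-1,[0,0,0],[0,0,0]]])

```text
clock: 16.85
tcp_pos: [0.4251, 0.0624, 0.0266]
ee_rot: [[0.0, 1.0, 0.001], [0.0, 0.001, -1.0], [-1.0, 0.0, -0.0]]
force: [-0.6, -0.3, 3.5]
gripper_width: 0.024
```

```bash
python3 -c "
from h import *
s=robot.state();print(s['tcp_pos'],s['force'],s['gripper_width'])
shot('wrist','g4')
for k in('g2','g3','g4'):
  im,i=load(k);im[275:]=0
  for nm,lo,hi,z in(('disc',(3,90,60),(22,255,255),.013),):
    for (c,ax,an),bb in ell(hsvmask(im,lo,hi),2000): print(k,nm,np.round(c,1),np.round(ax,1),bb,onz(i,*c,z))
"
```

```text
[0.4251173  0.06237915 0.02655866] [-0.5851736  -0.27258765  3.48529532] 0.0239574907018586
g2 disc [258.6 224.2] [ 95.4 101.7] (208, 177, 102, 96) [0.32134996 0.28255706 0.013     ]
g3 disc [259.2 224. ] [ 95.8 101.8] (209, 177, 101, 95) [0.42406005 0.06375201 0.013     ]
g4 disc [258.6 224.4] [ 95.7 102.1] (208, 177, 103, 96) [0.42325486 0.06386462 0.013     ]
```

>>> arm_command(series=[[-1,[-2,0,0],[0,0,0]],[-1,[-4,0,0],[0,0,0]],[-1,[-4,0,-1],[0,0,0]],[-1,[-4,0.5,-4],[0,0,0]],[-1,[-2,0.5,-5],[0,0,0]],[-1,[0,1,-5],[0,0,0]],[-1,[0,1,-3],[0,0,0]],[-1,[0,0,-1],[0,0,0]]])

```text
clock: 17.7
tcp_pos: [0.4538, 0.2452, 0.1796]
ee_rot: [[-0.001, 1.0, 0.003], [-0.0, 0.003, -1.0], [-1.0, -0.001, 0.0]]
force: [-0.2, -0.8, -1.2]
gripper_width: 0.0236
```

```bash
python3 -c "
from h import *
print(robot.state()['gripper_width'],go([.4561,.2569,.150],down(0)))"
```

```text
0.023569814594886593 ([2.96, 0.24, -1.17], [0.17, 0.0, 0.03])
```

>>> arm_command(series=[[-1,[0,0.1,-0.45],[0,0,0]],[-1,[1,0,0],[0,0,0]],[-1,[1.5,0,0],[0,0,0]],[-1,[1,0,0],[0,0,0]],[-1,[0,0,0],[0,0,0]],[-1,[0,0,0],[0,0,0]]])

```text
clock: 18.3
tcp_pos: [0.4548, 0.2469, 0.1453]
ee_rot: [[-0.0, 1.0, -0.0], [-0.0, -0.0, -1.0], [-1.0, -0.0, 0.0]]
force: [0.1, -0.9, -1.1]
gripper_width: 0.0234
```

```bash
python3 -c "
from h import *
print(robot.state()['force'],go([.4561,.2569,.1248],down(0)))"
```

```text
[ 0.13071846 -0.88100407 -1.13557208] ([2.05, 0.13, -1.0], [-0.0, 0.0, 0.0])
```

>>> arm_command(series=[[-1,[0,0.13,-0.5],[0,0,0]],[-1,[0,0,-0.5],[0,0,0]],[-1,[0,0,0],[0,0,0]],[-1,[0,0,0],[0,0,0]],[-1,[0.4,0,0],[0,0,0]],[-1,[0.4,0,0],[0,0,0]],[-1,[0,0,0],[0,0,0]]])

```text
clock: 19.0
tcp_pos: [0.4557, 0.2571, 0.1364]
ee_rot: [[-0.001, 1.0, 0.001], [-0.001, 0.001, -1.0], [-1.0, -0.001, 0.001]]
force: [0.1, 0.5, -0.7]
gripper_width: 0.0234
```

```bash
python3 -c "
from h import *
print(robot.state()['force'],go([.4561,.2569,.1248],down(0)))"
```

```text
[ 0.08929777  0.4746967  -0.74542682] ([1.16, 0.04, 0.02], [0.03, 0.03, 0.06])
```

>>> arm_command(series=[[-1,[0.3,0.02,0],[0,0,0]],[-1,[0.3,0,0],[0,0,0]],[-1,[0.2,0,0],[0,0,0]],[-1,[0,0,0],[0,0,0]],[-1,[0,0,0],[0,0,0]]])

```text
clock: 19.5
tcp_pos: [0.4562, 0.2574, 0.1292]
ee_rot: [[-0.0, 1.0, 0.001], [0.0, 0.001, -1.0], [-1.0, -0.0, -0.0]]
force: [-0.4, 0.6, -1.2]
gripper_width: 0.0235
```

>>> arm_command(series=[[-1,[0.2,0,0],[0,0,0]],[-1,[0.2,0,0],[0,0,0]],[-1,[0,0,0],[0,0,0]],[-1,[0,0,0],[0,0,0]],[-1,[0,0,0],[0,0,0]]])

```text
clock: 20.0
tcp_pos: [0.4562, 0.2574, 0.1252]
ee_rot: [[0.0, 1.0, 0.001], [0.0, 0.001, -1.0], [-1.0, 0.0, -0.0]]
force: [0.2, 0.5, -0.9]
gripper_width: 0.0234
```

>>> arm_command(series=[[-1,[0.1,0,0],[0,0,0]],[-1,[0,0,0],[0,0,0]],[-1,[0,0,0],[0,0,0]]])

```text
clock: 20.3
tcp_pos: [0.4562, 0.2574, 0.1241]
ee_rot: [[-0.0, 1.0, 0.001], [-0.0, 0.001, -1.0], [-1.0, -0.0, 0.0]]
force: [0.8, -0.6, -1.3]
gripper_width: 0.0233
```

>>> arm_command(series=[[-1,[0.1,0,0],[0,0,0]],[-1,[0,0,0],[0,0,0]],[-1,[0,0,0],[0,0,0]]])

```text
clock: 20.6
tcp_pos: [0.4564, 0.2575, 0.1238]
ee_rot: [[0.001, 1.0, 0.001], [0.0, 0.001, -1.0], [-1.0, 0.001, -0.0]]
force: [-1.7, -0.8, 6.6]
gripper_width: 0.0232
```

>>> arm_command(series=[[-1,[0,0,0],[0,0,0]],[0.2,[0,0,0],[0,0,0]],[0.2,[0,0,0],[0,0,0]],[0.2,[0,0,0],[0,0,0]],[0.2,[0,0,0],[0,0,0]],[0.2,[0,0,0],[0,0,0]],[0.2,[0,0,0],[0,0,0]]])

```text
clock: 21.3
tcp_pos: [0.4562, 0.2574, 0.1231]
ee_rot: [[-0.0, 1.0, 0.001], [-0.0, 0.001, -1.0], [-1.0, -0.0, 0.0]]
force: [-0.4, -0.7, -1.0]
gripper_width: 0.0561
```

>>> arm_command(series=[[0.2,[-1,0,0],[0,0,0]],[0.2,[-3,0,0],[0,0,0]],[0.2,[-4,0,0],[0,0,0]],[0.2,[-4,0,0],[0,0,0]],[0.2,[-3,0,0],[0,0,0]],[0.2,[-1,0,0],[0,0,0]],[0.2,[0,0,0],[0,0,0]],[0.2,[0,0,0],[0,0,0]]])

```text
clock: 22.1
tcp_pos: [0.4559, 0.2572, 0.2817]
ee_rot: [[-0.002, 1.0, 0.001], [-0.001, 0.001, -1.0], [-1.0, -0.002, 0.001]]
force: [-0.2, 0.1, -0.5]
gripper_width: 0.0566
```

```bash
python3 -c "
from h import *
im,i=shot('wrist','v1');print(robot.state()['tcp_pos'])
shot('scene','v1s')
im[230:]=0
for nm,lo,hi,z in(('disc',(3,90,60),(22,255,255),.111),('knob',(3,150,40),(14,255,190),.143)):
    for (c,ax,an),bb in ell(hsvmask(im,lo,hi),200): print(nm,np.round(c,1),np.round(ax,1),bb,onz(i,*c,z))
s=load('v1s')[0][190:280,150:270]
cv2.imwrite('pics/v1m.png',np.hstack([load('v1')[0][:300,150:400],cv2.resize(s,(400,300),interpolation=cv2.INTER_CUBIC)]))
"
```

```text
[0.45582682 0.25714674 0.28144707]
disc [259.2 176.5] [56.7 57.9] (231, 149, 58, 56) [0.45422907 0.25789581 0.111     ]
disc [252.4 105.3] [61.9 64.5] (222, 73, 62, 65) [0.44617504 0.3432318  0.111     ]
disc [273.7  24.7] [11.  55.5] (262, 0, 24, 50) [0.46979624 0.4273704  0.111     ]
knob [259.1 181.3] [20.6 23.7] (249, 170, 21, 24) [0.45415782 0.25957752 0.143     ]
knob [252.  105.6] [22.1 22.9] (241, 95, 23, 23) [0.44647846 0.34215187 0.143     ]
```

View pics/v1m.png

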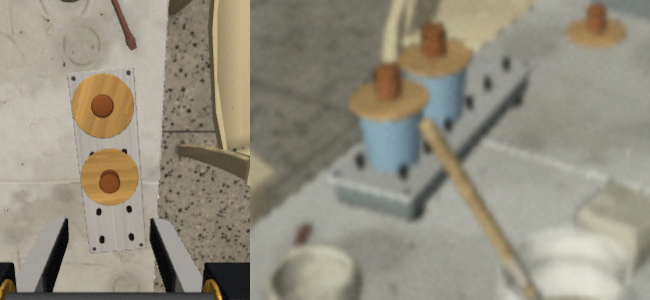

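Both cups now have level covers: discs at (102,105) and (109,178) in the left crop, and both stand upright in the scene crop. Disc centres match the rims measured earlier to within about 1 mm. Now the key.

>>> arm_command(series=[[0.2,[-1,0,2],[0,0,0]],[0.2,[-1,0,4],[0,0,0]],[0.2,[0,0,4.5],[0,0,0]],[0.2,[0,0,4.5],[0,0,0]],[0.2,[0,0,4.5],[0,0,0]],[0.2,[0,-0.5,4.5],[0,0,0]],[0.2,[0,0,4.5],[0,0,0]],[0.2,[0,0,4.5],[0,0,0]]])

```text
clock: 23.0
tcp_pos: [0.4508, -0.0743, 0.3022]
ee_rot: [[-0.001, 1.0, 0.001], [0.0, 0.001, -1.0], [-1.0, -0.001, -0.0]]
force: [0.9, 0.4, -0.8]
gripper_width: 0.0562
```

>>> arm_command(series=[[0.2,[0,-0.5,4.5],[0,0,0]],[0.2,[0,0,4.5],[0,0,0]],[0.2,[0,0,4.5],[0,0,0]],[0.2,[0,0,4.5],[0,0,0]],[0.2,[0,0,3],[0,0,0]],[0.2,[0,0,1],[0,0,0]],[0.2,[0,0,0],[0,0,0]],[0.2,[0,0,0],[0,0,0]]])

```text
clock: 23.8
tcp_pos: [0.4467, -0.2916, 0.3027]
ee_rot: [[-0.001, 1.0, 0.001], [0.001, 0.001, -1.0], [-1.0, -0.001, -0.001]]
force: [-0.5, 0.2, 0.3]
gripper_width: 0.0562
```

```bash
python3 -c "
from h import *
print(robot.state()['tcp_pos']);shot('wrist','v2');print(go([.44,-.42,.30],down(0)))"
```

```text
[ 0.44667571 -0.29159802  0.302736  ]
([0.3, -0.7, 12.86], [0.1, -0.02, 0.01])
```

>>> arm_command(series=[[0.2,[0,-0.3,2],[0,0,0]],[0.2,[0,-0.3,4],[0,0,0]],[0.2,[0,0,4],[0,0,0]],[0.2,[0,0,2.5],[0,0,0]],[0.2,[0,0,0.3],[0,0,0]],[0.2,[0,0,0],[0,0,0]],[0.2,[0,0,0],[0,0,0]]])

```text
clock: 24.55
tcp_pos: [0.4412, -0.4192, 0.3036]
ee_rot: [[0.0, 1.0, 0.002], [-0.0, 0.002, -1.0], [-1.0, 0.0, 0.0]]
force: [0.4, 0.3, -0.5]
gripper_width: 0.0565
```

Run:
```python
from h import *
print(robot.state()['tcp_pos']);shot('wrist','v3')
a=load('v2')[0][40:220,180:340]; b=load('v3')[0][60:240,180:340]
cv2.imwrite('pics/v23.png',np.hstack([cv2.resize(x,(400,450),interpolation=cv2.INTER_CUBIC) for x in(a,b)]))
```

```text
[ 0.4411773  -0.41916267  0.30355343]
```

View pics/v23.png

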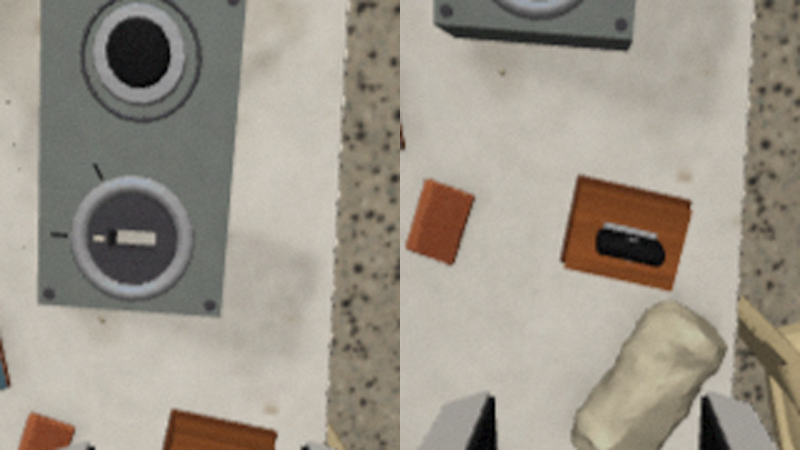

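The left crop shows the rotor at about (132,238) with the slot along x, and the button at (138,52). The right crop shows the key's black grip at (630,245) in the stand, tilted a few degrees. I'll move straight over the key for a vertical view.

>>> arm_command(series=[[0.2,[0,0.8,2],[0,0,0]],[0.2,[0,0.8,3],[0,0,0]],[0.2,[0,0,1],[0,0,0]],[0.2,[0,0,0],[0,0,0]],[0.2,[0,0,0],[0,0,0]],[0.2,[0,0,0],[0,0,0]]])

```text
clock: 25.2
tcp_pos: [0.4569, -0.4796, 0.3038]
ee_rot: [[0.0, 1.0, 0.001], [-0.0, 0.001, -1.0], [-1.0, 0.0, 0.0]]
force: [-0.7, -0.6, -0.5]
gripper_width: 0.0561
```

Run:
```python
from h import *
print(robot.state()['tcp_pos']);shot('wrist','v4')
for k,sl,zs in(('v3',(60,240,180,340),0),('v4',(60,170,180,340),0)):
    im,i=load(k); r=np.zeros_like(im); a,b,c,d=sl; r[a:b,c:d]=im[a:b,c:d]; r[(r.sum(2)==0)]=255
    m=cv2.inRange(r.max(2),0,62)
    for ct in cv2.findContours(m,cv2.RETR_EXTERNAL,cv2.CHAIN_APPROX_NONE)[0]:
        if cv2.contourArea(ct)>60:
            R=cv2.minAreaRect(ct);print(k,'black',np.round(R[0],1),np.round(R[1],1),R[2],onz(i,*R[0],.084))
    m=cv2.morphologyEx(hsvmask(r,(3,110,40),(16,255,220))|m,cv2.MORPH_CLOSE,np.ones((5,5)))
    for ct in cv2.findContours(m,cv2.RETR_EXTERNAL,cv2.CHAIN_APPROX_NONE)[0]:
        if cv2.contourArea(ct)>500:
            R=cv2.minAreaRect(ct);print(k,'wood',np.round(R[0],1),np.round(R[1],1),R[2],onz(i,*R[0],.042))
# switch ring / rotor / button
for k in('w2','v2'):
    im,i=load(k); g=cv2.cvtColor(im,cv2.COLOR_BGR2GRAY); sub=cv2.GaussianBlur(g,(3,3),0)[:200,180:340]
    c=cv2.HoughCircles(cv2.resize(sub,None,fx=3,fy=3,interpolation=cv2.INTER_CUBIC),cv2.HOUGH_GRADIENT,1,60,param1=120,param2=30,minRadius=30,maxRadius=85)
    if c is not None:
        for u,v,rr in c[0][:6]:
            u,v=u/3+180-1/3,v/3-1/3;print(k,'circ',round(u,1),round(v,1),round(rr/3,1),onz(i,u,v,.064))
a=load('v4')[0][60:170,200:340];cv2.imwrite('pics/v4c.png',cv2.resize(a,None,fx=5,fy=5,interpolation=cv2.INTER_CUBIC))
```

```text
[ 0.4568534  -0.47960257  0.30378453]
v3 black [305.5 229. ] [20. 11.] 90.0 [ 0.51007539 -0.51018316  0.084     ]
v3 black [212.5 229. ] [20. 11.] 90.0 [ 0.36983294 -0.51057002  0.084     ]
v3 black [271.7 158.5] [28.3 10.1] 12.528807640075684 [ 0.45752915 -0.40341942  0.084     ]
v3 black [233.4  74.7] [75.4  4. ] 4.39870548248291 [ 0.40608357 -0.29377779  0.084     ]
v3 wood [195.4 148.3] [20.3 29.7] 17.35402488708496 [ 0.3415677  -0.39453518  0.042     ]
v3 wood [270.1 153. ] [46.6 36.8] 12.26477336883545 [ 0.45680652 -0.40148639  0.042     ]
v4 black [260.9 116. ] [28.9  8.2] 14.03624439239502 [ 0.45777357 -0.40608518  0.084     ]
v4 wood [260.2 114.6] [47.6 37.1] 12.994616508483887 [ 0.45704836 -0.40461822  0.042     ]
w2 circ 272.2 32.8 16.0 [ 0.41688888 -0.1448443   0.064     ]
v2 circ 233.8 61.2 14.2 [ 0.41074706 -0.14657993  0.064     ]
```

View pics/v4c.png

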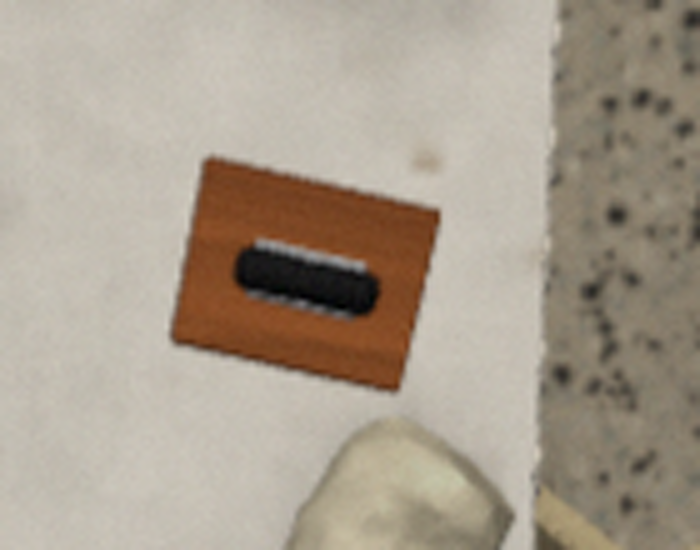

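The key's grip is centred at camera (0.4577,-0.406) with yaw about -13°, which agrees with the stand's rectangle. I'll turn the tool to the key's yaw and measure again, which also exposes any hand-eye offset.

>>> arm_command(series=[[-0.2,[0,0,0],[-8.5,0,0]],[-0.2,[0,0,0],[-8.5,0,0]],[-0.2,[0,0,0],[-8.5,0,0]],[-0.2,[0,0,0],[-8.5,0,0]],[-0.2,[0,0,0],[-8.5,0,0]],[-0.2,[0,0,0],[-8.5,0,0]],[-0.2,[0,0,0],[-8.5,0,0]],[-0.2,[0,0,0],[-8.5,0,0]]])

```text
clock: 26.05
tcp_pos: [0.4568, -0.48, 0.3036]
ee_rot: [[0.0, 0.368, 0.93], [-0.0, 0.93, -0.368], [-1.0, -0.0, 0.001]]
force: [0.3, 0.8, 0.1]
gripper_width: 0.0378
```

Run:
```python
from h import *
print(go([.532,-.423,.304],down(np.radians(77))),robot.state()['joint_pos'])
for k,(u0,v0) in(('w2',(264,113)),('v2',(233,135))):
    im,i=load(k); W=22; r=im[v0-W:v0+W,u0-W:u0+W]; big=cv2.resize(r,None,fx=4,fy=4,interpolation=cv2.INTER_CUBIC)
    m=cv2.inRange(big.max(2),0,112); m=cv2.morphologyEx(m,cv2.MORPH_CLOSE,np.ones((9,9)))
    for (c,ax,an),bb in ell(m,2000):
        u=(c[0]+.5)/4-.5+u0-W; v=(c[1]+.5)/4-.5+v0-W; print(k,'rotor',round(u,2),round(v,2),np.array(ax)/4,onz(i,u,v,.064))
    m=cv2.inRange(big.min(2),150,255)
    for ct in cv2.findContours(m,cv2.RETR_EXTERNAL,cv2.CHAIN_APPROX_NONE)[0]:
        if cv2.contourArea(ct)>60:
            R=cv2.minAreaRect(ct);u=(R[0][0]+.5)/4-.5+u0-W; v=(R[0][1]+.5)/4-.5+v0-W;print(k,'light',round(u,2),round(v,2),np.array(R[1])/4,R[2],onz(i,u,v,.064))
```

```text
([-0.04, 8.07, 4.9], [-8.59, 0.03, 0.01]) [-8.65468168e-01  5.25064850e-01  1.00356176e+00  9.81519040e-05
  1.61244856e+00 -2.05952343e+00]
w2 rotor 264.2 110.5 [39.75786209 41.66483307] [ 0.40628356 -0.24284391  0.064     ]
v2 rotor 232.22 134.02 [37.59164429 38.96447372] [ 0.40629348 -0.24326156  0.064     ]
v2 light 233.55 152.11 [ 8.96722984 33.05898666] 87.08915710449219 [ 0.40764085 -0.26932848  0.064     ]
v2 light 234.17 134.52 [14.06277466  3.55134988] 3.2704882621765137 [ 0.4091012  -0.24396342  0.064     ]
v2 light 231.2 116.94 [ 9.60721302 37.1044693 ] 87.09618377685547 [ 0.40541238 -0.21942861  0.064     ]
```

>>> arm_command(series=[[-0.2,[0,0,0],[-4.3,0,0]],[-0.2,[0,0,0],[-4.3,0,0]],[-0.2,[0,2,1.5],[0,0,0]],[-0.2,[0,3,2],[0,0,0]],[-0.2,[0,2,1],[0,0,0]],[-0.2,[0,0,0],[0,0,0]],[-0.2,[0,0,0],[0,0,0]],[-0.2,[0,0,0],[0,0,0]]])

```text
clock: 26.85
tcp_pos: [0.516, -0.4235, 0.3034]
ee_rot: [[0.0, 0.232, 0.973], [-0.0, 0.973, -0.232], [-1.0, -0.0, 0.0]]
force: [0.5, 0.2, -0.2]
gripper_width: 0.0375
```

Run:
```python
from h import *
print(robot.state()['tcp_pos']);shot('wrist','v5')
im,i=load('v5')
print(proj(i,[.4577,-.4058,.084]))
u0,v0=map(int,proj(i,[.4577,-.4058,.084])); r=np.full_like(im,255); r[v0-25:v0+25,u0-35:u0+35]=im[v0-25:v0+25,u0-35:u0+35]
m=cv2.inRange(r.max(2),0,62)
for ct in cv2.findContours(m,cv2.RETR_EXTERNAL,cv2.CHAIN_APPROX_NONE)[0]:
    if cv2.contourArea(ct)>60:
        R=cv2.minAreaRect(ct);print('black',np.round(R[0],1),np.round(R[1],1),R[2],onz(i,*R[0],.084))
```

```text
[ 0.51597814 -0.42349717  0.30339236]
[261.52089572 126.8618089 ]
black [261.5 127. ] [28.  7.] 90.0 [ 0.45787263 -0.40586985  0.084     ]
```

The two yaws agree to 0.2 mm, so the camera is consistent. The 1.8 mm is an offset of the grip centre along -tool y. Now I'll go above the key.

Run:
```python
from h import *
print(go([.4583,-.4042,.13],down(np.radians(76.8))))
```

```text
([17.33, 0.56, -6.06], [-0.22, 0.01, 0.01])
```

>>> arm_command(series=[[-0.2,[1,0.5,-2],[-0.2,0,0]],[-0.2,[2.5,0,-3],[0,0,0]],[-0.2,[3.5,0,-1],[0,0,0]],[-0.2,[3.5,0,0],[0,0,0]],[-0.2,[3.5,0,0],[0,0,0]],[-0.2,[2.3,0,0],[0,0,0]],[-0.2,[1,0,0],[0,0,0]],[-0.2,[0,0,0],[0,0,0]]])

```text
clock: 27.7
tcp_pos: [0.4588, -0.4045, 0.1294]
ee_rot: [[-0.001, 0.228, 0.974], [0.001, 0.974, -0.228], [-1.0, 0.001, -0.001]]
force: [0.4, 0.5, 0.3]
gripper_width: 0.0375
```

>>> arm_command(series=[[-0.2,[0,0,0],[0,0,0]],[-0.2,[0,0,0],[0,0,0]]])

```text
clock: 27.9
tcp_pos: [0.4598, -0.4049, 0.1317]
ee_rot: [[0.002, 0.228, 0.974], [-0.002, 0.974, -0.228], [-1.0, -0.001, 0.002]]
force: [0.1, 0.3, 0.5]
gripper_width: 0.0377
```

Run:
```python
from h import *
print(go([.4583,-.4042,.061],down(np.radians(76.8))))
```

```text
([7.07, 0.04, -0.17], [0.03, 0.11, 0.07])
```

>>> arm_command(series=[[-0.2,[1,0.05,-0.1],[0,0,0]],[-0.2,[2,0,0],[0,0,0]],[-0.2,[2,0,0],[0,0,0]],[-0.2,[1.3,0,0],[0,0,0]],[-0.2,[0.7,0,0],[0,0,0]],[-0.2,[0,0,0],[0,0,0]],[-0.2,[0,0,0],[0,0,0]],[-0.2,[0,0,0],[0,0,0]]])

```text
clock: 28.7
tcp_pos: [0.4589, -0.4039, 0.0611]
ee_rot: [[0.001, 0.228, 0.974], [-0.001, 0.974, -0.228], [-1.0, -0.001, 0.001]]
force: [-0.1, 0.0, 0.6]
gripper_width: 0.0376
```

Run:
```python
from h import *
print(robot.state()['force'],go([.4583,-.4042,.061],down(np.radians(76.8))))
shot('wrist','k1')
```

```text
[-0.05651327  0.00944731  0.57784791] ([0.01, -0.04, -0.05], [0.04, 0.07, 0.04])
```

View pics/k1.png

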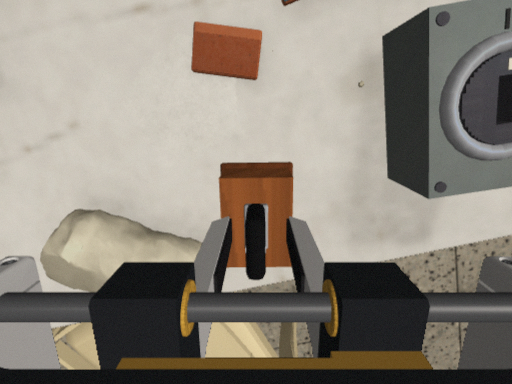

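Run:
```python
from h import *
im,i=load('k1'); r=np.full_like(im,255); r[195:285,236:284]=im[195:285,236:284]
m=cv2.inRange(r.max(2),0,50)
for ct in cv2.findContours(m,cv2.RETR_EXTERNAL,cv2.CHAIN_APPROX_NONE)[0]:
    if cv2.contourArea(ct)>200: R=cv2.minAreaRect(ct);print(R,onz(i,*R[0],.084),cv2.boundingRect(ct))
M=np.array(robot.state()['ee_rot']);V=i['view'];print(M.T@(-V[:3,:3].T@V[:3,3]-np.array(robot.state()['tcp_pos'])))
print(np.round(M.T@V[:3,:3].T,4))
```

```text
((254.5, 241.0), (74.0, 19.0), 90.0) [ 0.45077776 -0.40454793  0.084     ] (245, 204, 20, 75)
[-1.71238833e-01 -7.71329497e-05 -7.92449230e-02]
[[ 0.00e+00  2.66e-01 -9.64e-01]
 [ 1.00e+00 -5.00e-04 -1.00e-04]
 [-5.00e-04 -9.64e-01 -2.66e-01]]
```

Run:
```python
from h import *
# offsets o(a)=m+R^T b ; data: (tool y dir, tool z dir, oy, oz)
D=[((.399,-.917),(-.917,-.399),-.98,-76.18),((.228,.974),(.974,-.228),-.08,-79.24)]
for k,t in(('g4',(.4251173,.06237915)),('v1',(.45582682,.25714674)),('v4',(.4568534,-.47960257)),('w6',(.40307441,.07630044))):
    V=load(k)[1]['view'];c=(-V[:3,:3].T@V[:3,3])[:2]-t
    a=.007 if k=='w6' else 0; y=(1,-a);z=(-a,-1)
    D.append((y,z,np.dot(c,y)*1e3,np.dot(c,z)*1e3)); print(k,D[-1])
A=[];B=[]
for y,z,oy,oz in D: A+=[[1,0,*y],[0,1,*z]];B+=[oy,oz]
x,*_=np.linalg.lstsq(np.array(A),np.array(B),rcond=None);print('m_y m_z b_x b_y mm',x,'res',np.round(np.array(A)@x-B,2))
```

```text
g4 ((1, 0), (0, -1), np.float64(-1.7616785116746914), np.float64(-77.9231418625568))
v1 ((1, 0), (0, -1), np.float64(-1.3710674687410496), np.float64(-78.10050224274784))
v4 ((1, 0), (0, -1), np.float64(-1.8658112531940718), np.float64(-77.96609972649287))
w6 ((1, -0.007), (-0.007, -1), np.float64(-1.637589640586952), np.float64(-78.06025694845572))
m_y m_z b_x b_y mm [-2.03746629e-02 -7.76089559e+01 -1.64094210e+00  3.74804039e-01] res [-0.04 -0.07  0.05 -0.05  0.1  -0.06 -0.29  0.12  0.2  -0.02 -0.03  0.09]
```

That explains it. The camera poses carry a world-fixed bias of (-1.64,+0.37) mm, so true = camera + (1.6,-0.4) mm. I'll shift onto the key and grip.

>>> arm_command(series=[[-0.2,[0,-0.23,0.1],[0,0,0]],[-0.2,[0,0,0],[0,0,0]],[-0.2,[0,0,0],[0,0,0]],[-1,[0,0,0],[0,0,0]],[-1,[0,0,0],[0,0,0]],[-1,[0,0,0],[0,0,0]],[-1,[0,0,0],[0,0,0]],[-1,[0,0,0],[0,0,0]]])

```text
clock: 29.55
tcp_pos: [0.459, -0.4061, 0.0601]
ee_rot: [[-0.0, 0.228, 0.974], [0.0, 0.974, -0.228], [-1.0, -0.0, -0.0]]
force: [-0.2, -0.5, -0.0]
gripper_width: 0.0118
```

>>> arm_command(series=[[-1,[0,0,0],[0,0,0]],[-1,[0,0,0],[0,0,0]],[-1,[0,0,0],[0,0,0]]])

```text
clock: 29.85
tcp_pos: [0.459, -0.4061, 0.0602]
ee_rot: [[-0.0, 0.228, 0.974], [-0.0, 0.974, -0.228], [-1.0, -0.0, -0.0]]
force: [-0.1, 0.7, 0.4]
gripper_width: 0.012
```

Run:
```python
from h import *
s=robot.state();print(s['tcp_pos'],s['force'],s['gripper_width']);shot('wrist','k2')
```

```text
[ 0.45899455 -0.40609121  0.06015196] [-0.12044481  0.69862189  0.38191301] 0.012005798941958565
```

>>> arm_command(series=[[-1,[-0.5,0,0],[0,0,0]],[-1,[-1,0,0],[0,0,0]],[-1,[-1,0,0],[0,0,0]],[-1,[-2,0,0],[0,0,0]],[-1,[-2,0,0],[0,0,0]],[-1,[-2,0,0],[0,0,0]],[-1,[-1,0,0],[0,0,0]],[-1,[0,0,0],[0,0,0]]])

```text
clock: 30.7
tcp_pos: [0.4594, -0.4065, 0.157]
ee_rot: [[0.002, 0.228, 0.974], [-0.002, 0.974, -0.228], [-1.0, -0.002, 0.003]]
force: [0.0, 0.1, -0.6]
gripper_width: 0.0119
```

Run:
```python
from h import *
s=robot.state();print(s['tcp_pos'],s['force'],s['gripper_width']);shot('wrist','k3')
cv2.imwrite('pics/k3c.png',np.hstack([load(k)[0][90:300,130:400] for k in('k2','k3')]))
```

```text
[ 0.45944036 -0.40650118  0.15698067] [ 0.04036415  0.1292184  -0.63543845] 0.011876610404853345
```

View pics/k3c.png

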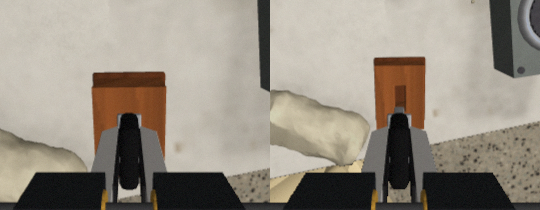

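The key is held (12 mm) and clear of the stand. I'll take it near the switch and measure the slot from straight above.

Run:
```python
from h import *
print(go([.482,-.2435,.17],down(np.radians(76.8))))
```

```text
([-1.46, 16.36, -1.47], [0.03, 0.04, 0.02])
```

>>> arm_command(series=[[-1,[-1,1.5,-0.4],[0,0,0]],[-1,[-0.3,3,-0.5],[0,0,0]],[-1,[0,4,-0.5],[0,0,0]],[-1,[0,4,0],[0,0,0]],[-1,[0,2.8,0],[-6.6,0,0]],[-1,[0,1,0],[-6.6,0,0]],[-1,[0,0,0],[0,0,0]],[-1,[0,0,0],[0,0,0]]])

```text
clock: 31.55
tcp_pos: [0.4811, -0.2442, 0.1675]
ee_rot: [[-0.001, 0.003, 1.0], [0.0, 1.0, -0.003], [-1.0, 0.0, -0.001]]
force: [0.5, 0.8, -1.5]
gripper_width: 0.012
```

>>> arm_command(series=[[-1,[0,0,0],[0,0,0]],[-1,[0,0,0],[0,0,0]]])

```text
clock: 31.75
tcp_pos: [0.4811, -0.2447, 0.1678]
ee_rot: [[-0.0, 0.002, 1.0], [0.0, 1.0, -0.002], [-1.0, 0.0, -0.0]]
force: [-0.2, 0.4, -0.4]
gripper_width: 0.0119
```

Run:
```python
from h import *
s=robot.state();print(s['tcp_pos'],s['gripper_width']);shot('wrist','s1')
im,i=load('s1');print(proj(i,[.4063,-.2432,.064]))
cv2.imwrite('pics/s1c.png',cv2.resize(im[30:230,140:400],None,fx=3,fy=3,interpolation=cv2.INTER_CUBIC))
```

```text
[ 0.48108578 -0.24466911  0.1678472 ] 0.011908144041954437
[259.68539603 117.69897235]
```

View pics/s1c.png

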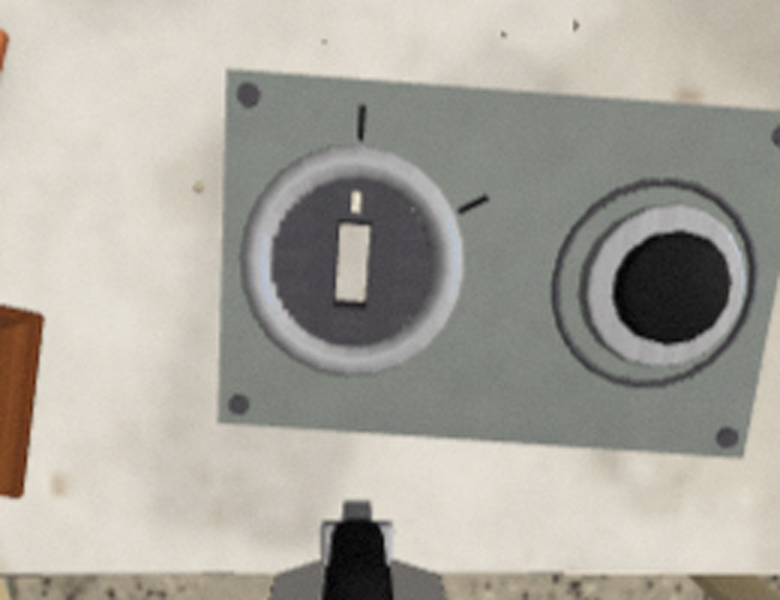

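The slot is the light bar at crop (353,263), tilted about 3°, and the button centre is at (672,285). I'll measure both.

Run:
```python
from h import *
im,i=load('s1'); b=np.array([.0016,-.0004])
big=cv2.resize(im,None,fx=4,fy=4,interpolation=cv2.INTER_CUBIC)
def back(c): return (c[0]+.5)/4-.5,(c[1]+.5)/4-.5
def reg(m,u0,u1,v0,v1): r=np.zeros_like(m); r[v0*4:v1*4,u0*4:u1*4]=m[v0*4:v1*4,u0*4:u1*4]; return r
m=reg(cv2.inRange(big.min(2),125,255),248,268,103,133)
for ct in cv2.findContours(m,cv2.RETR_EXTERNAL,cv2.CHAIN_APPROX_NONE)[0]:
    if cv2.contourArea(ct)>300:
        R=cv2.minAreaRect(ct);c=back(R[0]);p=cv2.boxPoints(R)/4
        w=[onz(i,*q,.064)[:2] for q in p]; e=[w[1]-w[0],w[2]-w[1]]; L=max(e,key=np.linalg.norm)
        print('slot',np.round(c,2),np.linalg.norm(e,axis=1),'yaw',np.degrees(np.arctan2(L[1],L[0])),'true',onz(i,*c,.064)[:2]+b)
hs=cv2.cvtColor(big,cv2.COLOR_BGR2HSV)
m=reg(cv2.inRange(big.max(2),0,105),222,296,75,160); m=cv2.morphologyEx(m,cv2.MORPH_OPEN,np.ones((15,15)))
m=cv2.morphologyEx(m,cv2.MORPH_CLOSE,np.ones((61,61)))
for (c,ax,an),bb in ell(m,3000): c=back(c);print('rotor',np.round(c,2),np.array(ax)/4,onz(i,*c,.064)[:2]+b)
m=reg(cv2.inRange(big.max(2),0,60),335,395,95,155); m=cv2.morphologyEx(m,cv2.MORPH_OPEN,np.ones((15,15)))
for (c,ax,an),bb in ell(m,3000): c=back(c);print('button',np.round(c,2),np.array(ax)/4,[np.round(onz(i,*c,z)[:2]+b,4) for z in(.07,.08,.09)])
print(go([.4,-.2,.13],down(0))[0], i['view'][2], np.degrees(np.arctan2(*robot.state()['ee_rot'][1::-1][0:2][0:1][0][1:2],1)) if 0 else '')
```

```text
slot [257.09 117.1 ] [0.02330081 0.00962019] yaw 175.75873610145098 true [ 0.40734273 -0.246074  ]
rotor [258.23 116.75] [55.94545746 56.79624939] [ 0.40701948 -0.24498647]
button [363.43 125.4 ] [36.02381516 39.38380051] [array([ 0.4149, -0.1463]), array([ 0.4145, -0.1499]), array([ 0.4141, -0.1536])]
[3.8, 4.45, -8.12] [-2.65517444e-01 -3.53817814e-06  9.64106056e-01 -2.20155260e-01]
```

Run:
```python
from h import *
im,i=load('s1'); b=np.array([.0016,-.0004])
p=onz(i,257.09,117.1,.0205)[:2]+b; print('slot floor',p)
a=np.radians(85.8); q=p-.0004*np.array([np.sin(a),-np.cos(a)])
print(q,go([*q,.14],down(a)))
```

```text
slot floor [ 0.40794861 -0.24630329]
[ 0.40754969 -0.24627399] ([2.79, -0.18, -7.36], [4.12, -0.02, -0.01])
```

>>> arm_command(series=[[-1,[0,-0.2,-2],[4.1,0,0]],[-1,[0,0,-3],[0,0,0]],[-1,[0,0,-2],[0,0,0]],[-1,[1,0,0],[0,0,0]],[-1,[1,0,0],[0,0,0]],[-1,[0.5,0,0],[0,0,0]],[-1,[0,0,0],[0,0,0]],[-1,[0,0,0],[0,0,0]]])

```text
clock: 32.6
tcp_pos: [0.4118, -0.2424, 0.143]
ee_rot: [[-0.0, 0.071, 0.998], [0.0, 0.998, -0.071], [-1.0, 0.0, -0.0]]
force: [0.3, -0.5, -0.8]
gripper_width: 0.0118
```

>>> arm_command(series=[[-1,[0,0,0],[0,0,0]],[-1,[0,0,0],[0,0,0]]])

```text
clock: 32.8
tcp_pos: [0.4117, -0.2425, 0.1434]
ee_rot: [[0.0, 0.071, 0.997], [-0.0, 0.997, -0.071], [-1.0, -0.0, 0.0]]
force: [-0.0, -0.7, -0.4]
gripper_width: 0.0119
```

Run:
```python
from h import *
print(go([.4075,-.2463,.0822],down(np.radians(85.8))),robot.state()['force'],robot.state()['tcp_pos'])
```

```text
([6.12, -0.41, -0.39], [0.15, 0.02, 0.01]) [-0.01783209 -0.74830699 -0.40845657] [ 0.41170563 -0.24249851  0.14336598]
```

>>> arm_command(series=[[-1,[0,-0.4,-0.4],[0,0,0]],[-1,[0,0,0],[0,0,0]],[-1,[0,0,0],[0,0,0]],[-1,[0.8,0,0],[0,0,0]],[-1,[0.8,0,0],[0,0,0]],[-1,[0.4,0,0],[0,0,0]],[-1,[0,0,0],[0,0,0]],[-1,[0,0,0],[0,0,0]]])

```text
clock: 33.6
tcp_pos: [0.4072, -0.2461, 0.1231]
ee_rot: [[-0.0, 0.071, 0.997], [0.0, 0.997, -0.071], [-1.0, 0.0, -0.0]]
force: [-0.2, -0.6, -0.6]
gripper_width: 0.012
```

Run:
```python
from h import *
print(go([.4075,-.2463,.0822],down(np.radians(85.8))),robot.state()['force'],robot.state()['tcp_pos'])
im,i=shot('wrist','s2');cv2.imwrite('pics/s2c.png',cv2.resize(im[130:290,170:350],None,fx=3,fy=3,interpolation=cv2.INTER_CUBIC))
```

```text
([4.09, -0.01, 0.03], [0.14, -0.01, -0.01]) [-0.22563088 -0.6280541  -0.64991382] [ 0.40722217 -0.24613807  0.12308724]
```

View pics/s2c.png

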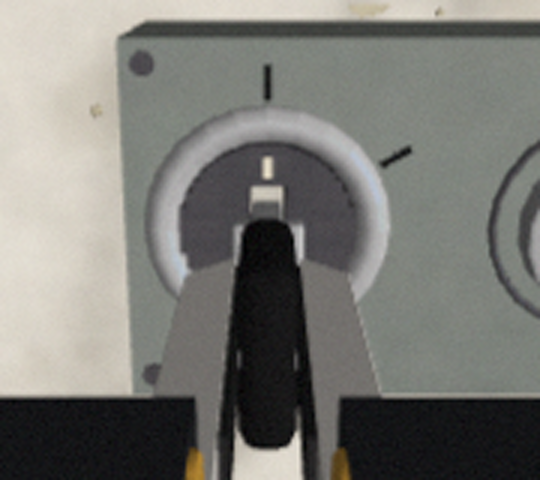

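The blade at (265,210) lines up with the slot at (266,195). Inserting.

>>> arm_command(series=[[-1,[0.3,0,0.03],[0,0,0]],[-1,[0.3,0,0],[0,0,0]],[-1,[0.3,0,0],[0,0,0]],[-1,[0.3,0,0],[0,0,0]],[-1,[0,0,0],[0,0,0]],[-1,[0,0,0],[0,0,0]]])

```text
clock: 34.25
tcp_pos: [0.4075, -0.2462, 0.1111]
ee_rot: [[-0.0, 0.071, 0.997], [0.0, 0.997, -0.071], [-1.0, 0.0, -0.0]]
force: [-0.4, -0.3, -0.7]
gripper_width: 0.012
```

Tip at about z 0.057, inside the slot with no force. I'll continue.

>>> arm_command(series=[[-1,[0.4,0,0],[0,0,0]],[-1,[0.4,0,0],[0,0,0]],[-1,[0.4,0,0],[0,0,0]],[-1,[0.4,0,0],[0,0,0]],[-1,[0.4,0,0],[0,0,0]],[-1,[0,0,0],[0,0,0]],[-1,[0,0,0],[0,0,0]]])

```text
clock: 34.95
tcp_pos: [0.4075, -0.2462, 0.0911]
ee_rot: [[-0.0, 0.071, 0.997], [0.0, 0.997, -0.071], [-1.0, 0.0, -0.0]]
force: [0.6, -0.4, -0.1]
gripper_width: 0.0116
```

>>> arm_command(series=[[-1,[0.4,0,0],[0,0,0]],[-1,[0.2,0,0],[0,0,0]],[-1,[0.2,0,0],[0,0,0]],[-1,[0,0,0],[0,0,0]],[-1,[0,0,0],[0,0,0]]])

```text
clock: 35.45
tcp_pos: [0.4075, -0.2462, 0.0831]
ee_rot: [[-0.0, 0.071, 0.997], [0.0, 0.997, -0.071], [-1.0, 0.0, -0.0]]
force: [-0.2, 0.8, -1.1]
gripper_width: 0.012
```

>>> arm_command(series=[[-1,[0.1,0,0],[0,0,0]],[-1,[0,0,0],[0,0,0]],[-1,[0,0,0],[0,0,0]]])

```text
clock: 35.75
tcp_pos: [0.4075, -0.2462, 0.0822]
ee_rot: [[0.0, 0.071, 0.997], [-0.0, 0.997, -0.071], [-1.0, -0.0, 0.0]]
force: [-1.0, -0.4, 0.2]
gripper_width: 0.0119
```

>>> arm_command(series=[[-1,[0.1,0,0],[0,0,0]],[-1,[0,0,0],[0,0,0]],[-1,[0,0,0],[0,0,0]]])

```text
clock: 36.05
tcp_pos: [0.4077, -0.2463, 0.082]
ee_rot: [[0.001, 0.071, 0.997], [-0.0, 0.997, -0.071], [-1.0, -0.0, 0.001]]
force: [-4.0, 2.1, 11.5]
gripper_width: 0.0118
```

Fully seated, with contact at z 0.082. I'll ease off and turn clockwise.

>>> arm_command(series=[[-1,[-0.1,0,0],[0,0,0]],[-1,[0,0,0],[6,0,0]],[-1,[0,0,0],[8,0,0]],[-1,[0,0,0],[8,0,0]],[-1,[0,0,0],[8,0,0]],[-1,[0,0,0],[8,0,0]],[-1,[0,0,0],[8,0,0]],[-1,[0,0,0],[8,0,0]]])

```text
clock: 36.85
tcp_pos: [0.4079, -0.2458, 0.0822]
ee_rot: [[0.001, 0.852, 0.524], [0.001, 0.524, -0.852], [-1.0, 0.001, 0.0]]
force: [3.4, 4.3, 0.5]
gripper_width: 0.0116
```

>>> arm_command(series=[[-1,[0,0,0],[6,0,0]],[-1,[0,0,0],[3,0,0]],[-1,[0,0,0],[2,0,0]],[-1,[0,0,0],[0,0,0]],[-1,[0,0,0],[0,0,0]]])

```text
clock: 37.35
tcp_pos: [0.408, -0.2458, 0.0823]
ee_rot: [[0.001, 0.934, 0.357], [0.001, 0.357, -0.934], [-1.0, 0.001, -0.0]]
force: [2.7, 3.4, -0.2]
gripper_width: 0.0117
```

Run:
```python
from h import *
s=robot.state();M=s['ee_rot'];print(np.degrees(np.arctan2(M[1][1],M[0][1])),s['tcp_pos'],s['force'],s['wrist_torque'])
```

```text
20.93082531070835 [ 0.40799158 -0.24579935  0.08225963] [ 2.66608804  3.37543842 -0.24982531] [ 0.8750843  -0.85256131  0.03893226]
```

>>> arm_command(series=[[-1,[0,0,0],[2,0,0]],[-1,[0,0,0],[1,0,0]],[-1,[0,0,0],[0,0,0]],[-1,[0,0,0],[0,0,0]],[-1,[0,0,0],[0,0,0]]])

```text
clock: 37.85
tcp_pos: [0.408, -0.2458, 0.0823]
ee_rot: [[0.001, 0.951, 0.308], [0.001, 0.308, -0.951], [-1.0, 0.001, -0.0]]
force: [3.2, 3.9, -0.2]
gripper_width: 0.0118
```

Run:
```python
from h import *
s=robot.state();M=s['ee_rot'];print(np.degrees(np.arctan2(M[1][1],M[0][1])),s['tcp_pos'],s['force'],s['wrist_torque'])
```

```text
17.932005924229795 [ 0.40801918 -0.24581604  0.08226326] [ 3.21356805  3.93360368 -0.15580938] [ 0.85271214 -0.87116915  0.05419463]
```

>>> arm_command(series=[[-1,[0,0,0],[1.5,0,0]],[-1,[0,0,0],[1,0,0]],[-1,[0,0,0],[0,0,0]],[-1,[0,0,0],[0,0,0]]])

```text
clock: 38.25
tcp_pos: [0.4081, -0.2458, 0.0823]
ee_rot: [[0.001, 0.964, 0.267], [0.0, 0.267, -0.964], [-1.0, 0.001, -0.0]]
force: [3.5, 3.7, 0.6]
gripper_width: 0.012
```

Run:
```python
from h import *
s=robot.state();M=s['ee_rot'];print(np.degrees(np.arctan2(M[1][1],M[0][1])),s['tcp_pos'],s['force'],s['wrist_torque'])
```

```text
15.473176246625323 [ 0.40805687 -0.24579252  0.08227076] [3.46348409 3.69478813 0.60637966] [ 0.82854345 -0.90844056  0.46802938]
```

The torque jumped to 0.47 N m, so the stop is reached. I'll hold briefly, ease back, release and lift.

>>> arm_command(series=[[-1,[0,0,0],[0,0,0]],[-1,[0,0,0],[0,0,0]],[-1,[0,0,0],[-2,0,0]],[-1,[0,0,0],[0,0,0]],[-0.2,[0,0,0],[0,0,0]],[-0.2,[0,0,0],[0,0,0]],[-0.2,[0,0,0],[0,0,0]],[-0.2,[0,0,0],[0,0,0]]])

```text
clock: 39.05
tcp_pos: [0.4074, -0.2462, 0.0821]
ee_rot: [[-0.0, 0.954, 0.3], [-0.0, 0.3, -0.954], [-1.0, -0.0, 0.0]]
force: [-0.2, -1.0, 0.2]
gripper_width: 0.0367
```

>>> arm_command(series=[[-0.2,[0,0,0],[0,0,0]],[-0.2,[-1,0,0],[0,0,0]],[-0.2,[-2,0,0],[0,0,0]],[-0.2,[-3,0,0],[0,0,0]],[-0.2,[-3,0,0],[0,0,0]],[-0.2,[-1,0,0],[0,0,0]],[-1,[0,0,0],[0,0,0]],[-1,[0,0,0],[0,0,0]]])

```text
clock: 39.85
tcp_pos: [0.4072, -0.246, 0.1812]
ee_rot: [[-0.001, 0.954, 0.3], [0.001, 0.3, -0.954], [-1.0, -0.001, -0.001]]
force: [0.2, -0.2, -0.0]
gripper_width: 0.0248
```

Run:
```python
from h import *
s=robot.state();print(s['tcp_pos'],s['force'],s['gripper_width']);M=np.array(s['ee_rot']);a=np.arctan2(M[1,1],M[0,1])
im,i=shot('wrist','j1'); print(proj(i,[.4151-.0016,-.1486+.0004,.0765]),proj(i,[.408-.0016,-.246+.0004,.106]))
print(go([.4150,-.1486,.175],down(a)))
```

```text
[ 0.40715385 -0.24595173  0.18123388] [ 0.19446749 -0.17567076 -0.04294944] 0.024824362293344514
[298.23731265  98.53775965] [259.8693239 200.2363761]
([0.6, 3.67, -9.04], [-0.0, -0.09, 0.07])
```

Run:
```python
from h import *
im,i=load('j1');cv2.imwrite('pics/j1c.png',cv2.resize(im[50:250,180:400],None,fx=2.5,fy=2.5,interpolation=cv2.INTER_CUBIC))
big=cv2.resize(im,None,fx=4,fy=4,interpolation=cv2.INTER_CUBIC); r=np.full_like(big,255); r[60*4:135*4,260*4:340*4]=big[60*4:135*4,260*4:340*4]
m=cv2.morphologyEx(cv2.inRange(r.max(2),0,60),cv2.MORPH_OPEN,np.ones((15,15)))
i0=load('s1')[1]
for (c,ax,an),bb in ell(m,3000):
    c=((c[0]+.5)/4-.5,(c[1]+.5)/4-.5);print(c,np.array(ax)/4,tri([ray(i,*c),ray(i0,363.43,125.4)]))
```

```text
(298.3235168457031, 98.0466079711914) [35.32754898 37.61070251] (array([ 0.41334335, -0.1477132 ,  0.07526298]), [np.float64(0.0002310106379270299), np.float64(0.00023101063792696356)])
```

View pics/j1c.png

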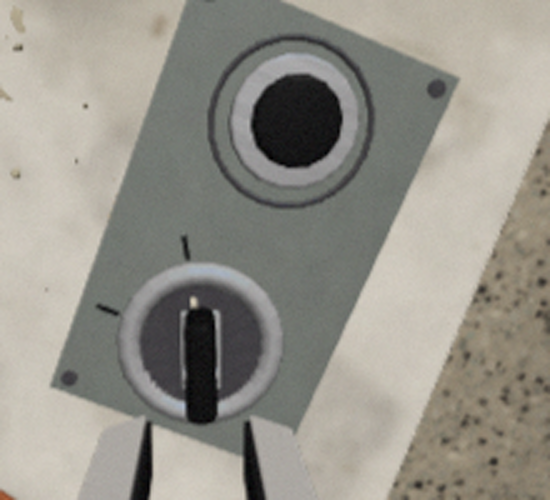

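The pointer sits at the ON mark with the key upright in the switch. The button centre triangulates to (0.415,-0.148, about 0.077). Moving over it with closed fingers.

>>> arm_command(series=[[-1,[0,0.8,-2],[0,0,0]],[-1,[0,1.2,-3],[0,0,0]],[-1,[0,1.2,-3],[0,0,0]],[-1,[0,0.5,-1.1],[0,0,0]],[-1,[2,0,0],[0,0,0]],[-1,[2.5,0,0],[0,0,0]],[-1,[2,0,0],[0,0,0]],[-1,[0,0,0],[0,0,0]]])

```text
clock: 40.7
tcp_pos: [0.4141, -0.148, 0.1145]
ee_rot: [[-0.005, 0.954, 0.3], [0.002, 0.3, -0.954], [-1.0, -0.004, -0.003]]
force: [-0.6, 1.2, -0.4]
gripper_width: 0.0007
```

Run:
```python
from h import *
s=robot.state();print(s['force'],s['gripper_width'],s['tcp_pos']);M=np.array(s['ee_rot']);a=np.arctan2(M[1,1],M[0,1])
print(go([.4150,-.1483,.0855],down(a)))
```

```text
[-0.60994421  1.20882734 -0.37102156] 0.0006863567407771765 [ 0.41414563 -0.14800685  0.1144928 ]
([2.9, 0.08, 0.06], [-0.0, -0.2, 0.23])
```

>>> arm_command(series=[[-1,[1,0,0],[0,0,0]],[-1,[1,0,0],[0,0,0]],[-1,[0.8,0,0],[0,0,0]],[-1,[0,0,0],[0,0,0]],[-1,[0,0,0],[0,0,0]]])

```text
clock: 41.2
tcp_pos: [0.4155, -0.1483, 0.0893]
ee_rot: [[-0.0, 0.954, 0.3], [0.0, 0.3, -0.954], [-1.0, -0.0, -0.0]]
force: [-1.4, 0.4, 2.7]
gripper_width: 0.0005
```

>>> arm_command(series=[[-1,[0.4,0,0],[0,0,0]],[-1,[0,0,0],[0,0,0]],[-1,[0,0,0],[0,0,0]]])

```text
clock: 41.5
tcp_pos: [0.4158, -0.1484, 0.0854]
ee_rot: [[0.001, 0.954, 0.3], [-0.0, 0.3, -0.954], [-1.0, 0.001, 0.0]]
force: [-0.2, -0.7, 4.1]
gripper_width: 0.0001
```

>>> arm_command(series=[[-1,[0.2,0,0],[0,0,0]],[-1,[0,0,0],[0,0,0]],[-1,[0,0,0],[0,0,0]]])

```text
clock: 41.8
tcp_pos: [0.4159, -0.1484, 0.084]
ee_rot: [[0.001, 0.954, 0.3], [-0.0, 0.3, -0.954], [-1.0, 0.001, 0.001]]
force: [-4.7, 1.8, 15.3]
gripper_width: 0.0005
```

Bottomed out at 15 N. I'll hold for 2.4 s, then let go.

>>> arm_command(series=[[-1,[0,0,0],[0,0,0]],[-1,[0,0,0],[0,0,0]],[-1,[0,0,0],[0,0,0]],[-1,[0,0,0],[0,0,0]],[-1,[0,0,0],[0,0,0]],[-1,[0,0,0],[0,0,0]],[-1,[0,0,0],[0,0,0]],[-1,[0,0,0],[0,0,0]]])

```text
clock: 42.6
tcp_pos: [0.4159, -0.1484, 0.084]
ee_rot: [[0.001, 0.954, 0.3], [-0.0, 0.3, -0.954], [-1.0, 0.001, 0.001]]
force: [-4.1, 1.3, 16.4]
gripper_width: 0.0005
```

>>> arm_command(series=[[-1,[0,0,0],[0,0,0]],[-1,[0,0,0],[0,0,0]],[-1,[0,0,0],[0,0,0]],[-1,[0,0,0],[0,0,0]],[-1,[0,0,0],[0,0,0]],[-1,[0,0,0],[0,0,0]],[-1,[0,0,0],[0,0,0]],[-1,[0,0,0],[0,0,0]]])

```text
clock: 43.4
tcp_pos: [0.4159, -0.1484, 0.084]
ee_rot: [[0.001, 0.954, 0.3], [-0.0, 0.3, -0.954], [-1.0, 0.001, 0.001]]
force: [-4.3, 2.0, 16.3]
gripper_width: 0.0005
```

>>> arm_command(series=[[-1,[0,0,0],[0,0,0]],[-1,[0,0,0],[0,0,0]],[-1,[0,0,0],[0,0,0]],[-1,[0,0,0],[0,0,0]],[-1,[0,0,0],[0,0,0]],[-1,[0,0,0],[0,0,0]],[-1,[0,0,0],[0,0,0]],[-1,[0,0,0],[0,0,0]]])

```text
clock: 44.2
tcp_pos: [0.4158, -0.1484, 0.084]
ee_rot: [[0.001, 0.954, 0.3], [-0.0, 0.3, -0.954], [-1.0, 0.001, 0.001]]
force: [-5.1, 1.6, 16.6]
gripper_width: 0.0004
```

>>> arm_command(series=[[-1,[-1,0,0],[0,0,0]],[-1,[-2,0,0],[0,0,0]],[-1,[-3,0,0],[0,0,0]],[-0.2,[-3,0,0],[0,0,0]],[-0.2,[-0.7,0,0],[0,0,0]],[-0.2,[0,0,0],[0,0,0]],[-0.2,[0,0,0],[0,0,0]],[-0.2,[0,0,0],[0,0,0]]])

```text
clock: 45.0
tcp_pos: [0.415, -0.148, 0.1788]
ee_rot: [[-0.002, 0.954, 0.3], [0.001, 0.3, -0.954], [-1.0, -0.002, -0.002]]
force: [0.2, 0.7, -0.0]
gripper_width: 0.0359
```

Run:
```python
from h import *
s=robot.state();print(s['force'],s['gripper_width'],s['tcp_pos']);M=np.array(s['ee_rot']);a=np.arctan2(M[1,1],M[0,1]);print(np.degrees(a))
shot('wrist','j2')
print(go([.4075,-.2461,.175],down(a)))
```

```text
[ 0.23918749  0.66758209 -0.00826325] 0.035873166644581074 [ 0.41502649 -0.14803204  0.17883186]
17.440302349030897
([0.39, -3.66, 9.12], [-0.0, -0.08, 0.09])
```

Back over the key at the same yaw as the release.

>>> arm_command(series=[[-0.2,[0,-0.8,2],[0,0,0]],[-0.2,[0,-1.2,3],[0,0,0]],[-0.2,[0,-1.2,3],[0,0,0]],[-0.2,[0,-0.45,1.1],[0,0,0]],[-0.2,[1.5,0,0],[0,0,0]],[-0.2,[2,0,0],[0,0,0]],[-0.2,[0,0,0],[0,0,0]],[-0.2,[0,0,0],[0,0,0]]])

```text
clock: 45.85
tcp_pos: [0.408, -0.2456, 0.1453]
ee_rot: [[-0.001, 0.954, 0.3], [0.001, 0.3, -0.954], [-1.0, -0.001, -0.001]]
force: [1.1, -0.1, 0.6]
gripper_width: 0.0377
```

Run:
```python
from h import *
s=robot.state();M=np.array(s['ee_rot']);a=np.arctan2(M[1,1],M[0,1]);print(np.degrees(a))
print(s['tcp_pos'],go([.4076,-.2461,.0823],down(a)))
```

```text
17.45482046774946
[ 0.40800087 -0.2456284   0.14525075] ([6.3, -0.05, 0.04], [-0.0, -0.04, 0.03])
```

>>> arm_command(series=[[-0.2,[1.5,-0.05,0.04],[0,0,0]],[-0.2,[2,0,0],[0,0,0]],[-0.2,[1.8,0,0],[0,0,0]],[-0.2,[1,0,0],[0,0,0]],[-0.2,[0,0,0],[0,0,0]],[-0.2,[0,0,0],[0,0,0]],[-1,[0,0,0],[0,0,0]],[-1,[0,0,0],[0,0,0]]])

```text
clock: 46.65
tcp_pos: [0.4079, -0.2468, 0.0829]
ee_rot: [[0.001, 0.954, 0.3], [-0.001, 0.3, -0.954], [-1.0, 0.001, 0.001]]
force: [-0.3, -0.8, 0.2]
gripper_width: 0.0249
```

>>> arm_command(series=[[-1,[0,0,0],[0,0,0]],[-1,[0,0,0],[0,0,0]],[-1,[0,0,0],[0,0,0]],[-1,[0,0,0],[0,0,0]],[-1,[0,0,0],[0,0,0]]])

```text
clock: 47.15
tcp_pos: [0.4082, -0.2466, 0.0825]
ee_rot: [[0.001, 0.954, 0.3], [-0.0, 0.3, -0.954], [-1.0, 0.001, 0.001]]
force: [4.5, 1.5, 0.5]
gripper_width: 0.0118
```

>>> arm_command(series=[[-1,[0,0,0],[-6,0,0]],[-1,[0,0,0],[-8,0,0]],[-1,[0,0,0],[-8,0,0]],[-1,[0,0,0],[-8,0,0]],[-1,[0,0,0],[-8,0,0]],[-1,[0,0,0],[-8,0,0]],[-1,[0,0,0],[-8,0,0]],[-1,[0,0,0],[-8,0,0]]])

```text
clock: 47.95
tcp_pos: [0.4079, -0.2464, 0.0825]
ee_rot: [[0.001, 0.178, 0.984], [0.0, 0.984, -0.178], [-1.0, 0.0, 0.001]]
force: [3.1, 3.7, 1.8]
gripper_width: 0.0118
```

>>> arm_command(series=[[-1,[0,0,0],[-6,0,0]],[-1,[0,0,0],[-4,0,0]],[-1,[0,0,0],[-2,0,0]],[-1,[0,0,0],[0,0,0]],[-1,[0,0,0],[0,0,0]]])

```text
clock: 48.45
tcp_pos: [0.4079, -0.2464, 0.0824]
ee_rot: [[0.001, -0.024, 1.0], [0.0, 1.0, 0.024], [-1.0, 0.0, 0.001]]
force: [2.9, 3.7, 6.1]
gripper_width: 0.0119
```

```bash
cat > q.py <<'E'
from h import *
s=robot.state();M=s['ee_rot'];print(np.degrees(np.arctan2(M[1][1],M[0][1])),np.round(s['tcp_pos'],4),np.round(s['force'],1),np.round(s['wrist_torque'],2),s['gripper_width'])
E
python3 q.py
```

```text
91.36607013116844 [ 0.4079 -0.2464  0.0824] [2.9 3.7 6.1] [ 0.96 -0.93 -0.02] 0.011891512289510792
```

>>> arm_command(series=[[-1,[0,0,0],[-1.5,0,0]],[-1,[0,0,0],[-1.5,0,0]],[-1,[0,0,0],[-1,0,0]],[-1,[0,0,0],[0,0,0]],[-1,[0,0,0],[0,0,0]]])

```text
clock: 48.95
tcp_pos: [0.4079, -0.2464, 0.0824]
ee_rot: [[0.001, -0.093, 0.996], [0.0, 0.996, 0.093], [-1.0, 0.0, 0.001]]
force: [3.5, 4.6, 4.3]
gripper_width: 0.012
```

```bash
python3 q.py
```

```text
95.3244420408223 [ 0.4079 -0.2464  0.0824] [3.5 4.6 4.3] [ 0.97 -0.85 -0.4 ] 0.011980718194808846
```

The torque is -0.4 N m, so the key is at the off stop. I'll hold, centre the key within its play, and pull it out.

>>> arm_command(series=[[-1,[0,0,0],[0,0,0]],[-1,[0,0,0],[-0.3,0,0]],[-1,[0,0,0],[4,0,0]],[-1,[0,0,0],[4,0,0]],[-1,[0,0,0],[0,0,0]],[-1,[0,0,0],[0,0,0]]])

```text
clock: 49.55
tcp_pos: [0.4076, -0.2468, 0.0824]
ee_rot: [[0.0, 0.039, 0.999], [-0.001, 0.999, -0.039], [-1.0, -0.001, 0.0]]
force: [-0.0, 0.6, 6.4]
gripper_width: 0.0117
```

>>> arm_command(series=[[-1,[-0.5,0,0],[0,0,0]],[-1,[-1,0,0],[0,0,0]],[-1,[-1.5,0,0],[0,0,0]],[-1,[-2,0,0],[0,0,0]],[-1,[-2,0,0],[0,0,0]],[-1,[-1,0,0],[0,0,0]],[-1,[-1,0,0],[0,0,0]],[-1,[0,0,0],[0,0,0]]])

```text
clock: 50.35
tcp_pos: [0.4078, -0.2468, 0.173]
ee_rot: [[0.001, 0.039, 0.999], [-0.001, 0.999, -0.039], [-1.0, -0.001, 0.001]]
force: [-0.1, 0.0, -1.0]
gripper_width: 0.0114
```

```bash
python3 q.py; python3 -c "
from h import *
print(go([.535,-.423,.20],down(np.radians(77))))"
```

```text
87.74243298245872 [ 0.4078 -0.2468  0.173 ] [-0.1  0.  -1. ] [ 0.12 -0.13  0.  ] 0.011373930580106837
([-2.67, -17.11, 13.41], [10.74, 0.06, 0.04])
```

>>> arm_command(series=[[-1,[-1,0,2],[5.4,0,0]],[-1,[-1.5,0,3],[5.4,0,0]],[-1,[0,-2,3],[0,0,0]],[-1,[0,-4,3],[0,0,0]],[-1,[0,-4,0],[0,0,0]],[-1,[0,-3,0],[0,0,0]],[-1,[0,-1.5,0],[0,0,0]],[-1,[0,0,0],[0,0,0]]])

```text
clock: 51.15
tcp_pos: [0.4823, -0.407, 0.1961]
ee_rot: [[-0.001, 0.228, 0.974], [0.001, 0.974, -0.228], [-1.0, 0.001, -0.001]]
force: [0.3, 0.3, -0.8]
gripper_width: 0.0117
```

>>> arm_command(series=[[-1,[0,0,0],[0,0,0]],[-1,[0,0,0],[0,0,0]]])

```text
clock: 51.35
tcp_pos: [0.4836, -0.4048, 0.1973]
ee_rot: [[0.0, 0.225, 0.974], [0.0, 0.974, -0.225], [-1.0, 0.0, 0.0]]
force: [0.4, 0.1, -0.5]
gripper_width: 0.0116
```

```bash
python3 q.py
cat > st.py <<'E'
from h import *
import sys
im,i=load(sys.argv[1]); b=np.array([.0016,-.0004])
big=cv2.resize(im,None,fx=4,fy=4,interpolation=cv2.INTER_CUBIC);big[215*4:]=255
m=hsvmask(big,(3,110,40),(16,255,220));m=cv2.morphologyEx(m,cv2.MORPH_CLOSE,np.ones((9,9)))
for ct in cv2.findContours(m,cv2.RETR_EXTERNAL,cv2.CHAIN_APPROX_NONE)[0]:
    if cv2.contourArea(ct)>4000:
        R=cv2.minAreaRect(ct);c=(np.array(R[0])+.5)/4-.5;print('wood',np.round(c,1),np.round(np.array(R[1])/4,1),R[2],onz(i,*c,.042)[:2]+b)
        x,y,w,h=cv2.boundingRect(ct); hole=np.zeros_like(m); cv2.drawContours(hole,[cv2.convexHull(ct)],-1,255,-1); hole=cv2.erode(hole,np.ones((25,25)))
        v=cv2.GaussianBlur(big.max(2),(5,5),0)
        med=np.median(v[hole>0]); k=((v<.62*med)&(hole>0)).astype(np.uint8)*255
        for c2 in cv2.findContours(k,cv2.RETR_EXTERNAL,cv2.CHAIN_APPROX_NONE)[0]:
            if cv2.contourArea(c2)>300:
                R=cv2.minAreaRect(c2);c=(np.array(R[0])+.5)/4-.5; p=cv2.boxPoints(R)/4; q=[onz(i,*t,.042)[:2] for t in p];e=[q[1]-q[0],q[2]-q[1]];L=max(e,key=np.linalg.norm)
                print('  dark',np.round(c,2),'size',np.round(np.linalg.norm(e,axis=1)*1e3,1),'yaw',np.degrees(np.arctan2(L[1],L[0])),'true',onz(i,*c,.042)[:2]+b)
E
python3 -c "
from h import *
shot('wrist','t1')"; python3 st.py t1
```

```text
77.01482712609372 [ 0.4836 -0.4048  0.1973] [ 0.4  0.1 -0.5] [ 0.07 -0.15 -0.03] 0.011634940996209528
wood [253.6 157.2] [63.1 46.1] 89.46949768066406 [ 0.45544483 -0.4045248 ]
  dark [253.88 168.5 ] size [8.9 5.7] yaw 77.03917908970679 true [ 0.46863587 -0.40732256]
wood [234.4  52.8] [42.7 30.9] 7.594643592834473 [ 0.34193374 -0.39887195]
wood [44.8 47.4] [95.5 90.2] 90.0 [ 0.29167445 -0.59379561]
  dark [34.75 63.07] size [90.8 36.7] yaw 89.42906982297423 true [ 0.30352732 -0.61076927]
```

>>> arm_command(series=[[-1,[0,0,2],[0,0,0]],[-1,[0,0,2.8],[0,0,0]],[-1,[0,0,0],[0,0,0]],[-1,[0,0,0],[0,0,0]],[-1,[0,0,0],[0,0,0]],[-1,[0,0,0],[0,0,0]]])

```text
clock: 52.0
tcp_pos: [0.5294, -0.4168, 0.1976]
ee_rot: [[0.0, 0.226, 0.974], [-0.0, 0.974, -0.226], [-1.0, -0.0, 0.0]]
force: [-0.4, 0.1, -0.3]
gripper_width: 0.0117
```

```bash
python3 q.py; python3 -c "
from h import *
im,i=shot('wrist','t2')
cv2.imwrite('pics/t2c.png',cv2.resize(im[60:220,160:360],None,fx=3.5,fy=3.5,interpolation=cv2.INTER_CUBIC))"; python3 st.py t2
```

```text
76.92923903721785 [ 0.5294 -0.4168  0.1976] [-0.4  0.1 -0.3] [ 0.08 -0.09  0.02] 0.011720488724289832
wood [254.6 117.7] [63.7 48. ] 89.55585479736328 [ 0.45785441 -0.40513338]
wood [234.4  11.3] [43.5 27.8] 5.7105937004089355 [ 0.34990266 -0.4010392 ]
wood [42.  25.6] [52.  84.8] 90.0 [ 0.31734341 -0.59982556]
```

View pics/t2c.png

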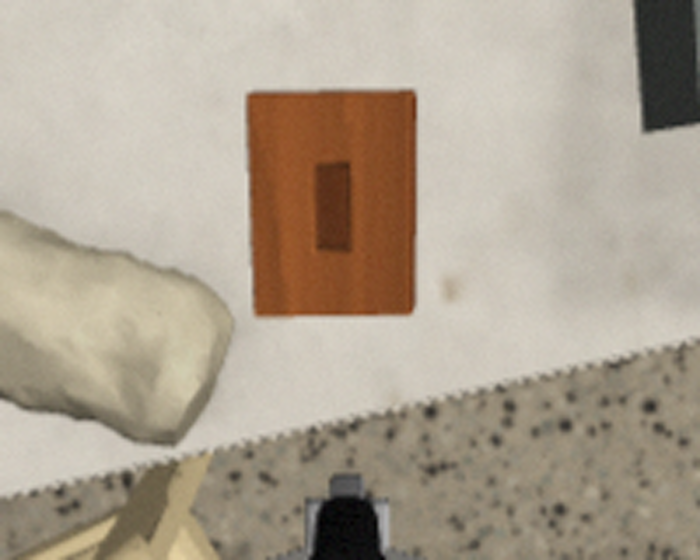

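The slot shows at crop (333,206), square to the tool, and the stand hasn't moved. I'll work out its centre.

Run:
```python
from h import *
im,i=load('t2'); b=np.array([.0016,-.0004])
r=im[95:140,237:272,2]; big=cv2.GaussianBlur(cv2.resize(r,None,fx=4,fy=4,interpolation=cv2.INTER_CUBIC),(5,5),0)
t,m=cv2.threshold(big,0,255,cv2.THRESH_BINARY_INV+cv2.THRESH_OTSU)
for ct in cv2.findContours(m,cv2.RETR_EXTERNAL,cv2.CHAIN_APPROX_NONE)[0]:
    if cv2.contourArea(ct)>500:
        R=cv2.minAreaRect(ct);c=(np.array(R[0])+.5)/4-.5+[237,95];p=onz(i,*c,.042)[:2]+b
        print(t,np.round(c,2),np.array(R[1])/4,R[2],p)
        a=np.radians(76.9); q=p+.0003*np.array([np.sin(a),-np.cos(a)]); print(q,go([*q,.13],down(a)))
```

```text
116.0 [254.96 118.7 ] [26.53896332 10.2128191 ] 88.68309020996094 [ 0.45905162 -0.40497832]
[ 0.45934381 -0.40504632] ([6.75, -0.43, -7.1], [0.03, 0.02, 0.01])
```

>>> arm_command(series=[[-1,[0,-0.4,-2],[0,0,0]],[-1,[0,0,-3],[0,0,0]],[-1,[1,0,-2.1],[0,0,0]],[-1,[2,0,0],[0,0,0]],[-1,[2,0,0],[0,0,0]],[-1,[1.7,0,0],[0,0,0]],[-1,[0,0,0],[0,0,0]],[-1,[0,0,0],[0,0,0]]])

```text
clock: 52.85
tcp_pos: [0.4597, -0.405, 0.1308]
ee_rot: [[0.0, 0.226, 0.974], [-0.0, 0.974, -0.226], [-1.0, -0.0, 0.0]]
force: [0.4, 0.1, 1.1]
gripper_width: 0.0115
```

```bash
python3 q.py; python3 -c "
from h import *
print(go([.4593,-.4052,.10],down(np.radians(76.9))))"
```

```text
76.92761405296166 [ 0.4597 -0.405   0.1308] [0.4 0.1 1.1] [ 0.07 -0.16 -0.08] 0.011522544601111684
([3.08, -0.03, -0.03], [0.03, 0.02, 0.01])
```

>>> arm_command(series=[[-1,[1,-0.02,-0.03],[0,0,0]],[-1,[1.3,0,0],[0,0,0]],[-1,[0.7,0,0],[0,0,0]],[-1,[0,0,0],[0,0,0]],[-1,[0,0,0],[0,0,0]],[-1,[0.4,0,0],[0,0,0]],[-1,[0.4,0,0],[0,0,0]],[-1,[0,0,0],[0,0,0]]])

```text
clock: 53.65
tcp_pos: [0.4592, -0.4048, 0.0916]
ee_rot: [[-0.001, 0.226, 0.974], [0.001, 0.974, -0.226], [-1.0, 0.0, -0.001]]
force: [0.1, -0.3, -1.3]
gripper_width: 0.0119
```

```bash
python3 q.py
```

```text
76.93923434095872 [ 0.4592 -0.4048  0.0916] [ 0.1 -0.3 -1.3] [ 0.08 -0.14 -0.02] 0.011851812208614119
```

The tip is inside the slot with no force. Continuing down.

>>> arm_command(series=[[-1,[0.5,0,0],[0,0,0]],[-1,[0.6,0,0],[0,0,0]],[-1,[0.6,0,0],[0,0,0]],[-1,[0.6,0,0],[0,0,0]],[-1,[0.3,0,0],[0,0,0]],[-1,[0,0,0],[0,0,0]],[-1,[0,0,0],[0,0,0]]])

```text
clock: 54.35
tcp_pos: [0.4594, -0.405, 0.0662]
ee_rot: [[0.0, 0.226, 0.974], [-0.0, 0.974, -0.226], [-1.0, -0.0, 0.0]]
force: [0.7, 0.5, -0.9]
gripper_width: 0.0117
```

>>> arm_command(series=[[-1,[0.3,0,0],[0,0,0]],[-1,[0.2,0,0],[0,0,0]],[-1,[0,0,0],[0,0,0]],[-1,[0,0,0],[0,0,0]]])

```text
clock: 54.75
tcp_pos: [0.4594, -0.405, 0.0611]
ee_rot: [[-0.0, 0.226, 0.974], [0.0, 0.974, -0.226], [-1.0, 0.0, -0.0]]
force: [0.2, 0.1, -1.2]
gripper_width: 0.0116
```

>>> arm_command(series=[[-1,[0.1,0,0],[0,0,0]],[-1,[0,0,0],[0,0,0]],[-1,[0,0,0],[0,0,0]]])

```text
clock: 55.05
tcp_pos: [0.4595, -0.4051, 0.0605]
ee_rot: [[0.0, 0.226, 0.974], [-0.0, 0.974, -0.226], [-1.0, -0.0, 0.001]]
force: [-0.9, -0.2, 4.2]
gripper_width: 0.0119
```

>>> arm_command(series=[[-1,[0.1,0,0],[0,0,0]],[-1,[0,0,0],[0,0,0]],[-1,[0,0,0],[0,0,0]]])

```text
clock: 55.35
tcp_pos: [0.4596, -0.4051, 0.0605]
ee_rot: [[0.001, 0.226, 0.974], [-0.001, 0.974, -0.226], [-1.0, -0.0, 0.001]]
force: [-3.6, 3.7, 13.2]
gripper_width: 0.012
```

The shoulder is resting on the stand. I'll release, rise straight up, and move back to the overhead view to check.

>>> arm_command(series=[[-1,[-0.1,0,0],[0,0,0]],[-0.2,[0,0,0],[0,0,0]],[-0.2,[0,0,0],[0,0,0]],[-0.2,[0,0,0],[0,0,0]],[-0.2,[0,0,0],[0,0,0]],[-0.2,[0,0,0],[0,0,0]],[-0.2,[-1,0,0],[0,0,0]],[-0.2,[-2,0,0],[0,0,0]]])

```text
clock: 56.15
tcp_pos: [0.4589, -0.4045, 0.0898]
ee_rot: [[-0.002, 0.226, 0.974], [0.002, 0.974, -0.226], [-1.0, 0.001, -0.002]]
force: [0.3, 0.1, -0.7]
gripper_width: 0.0373
```

>>> arm_command(series=[[-0.2,[-3,0,0],[0,0,0]],[-0.2,[-4,0,0],[0,0,0]],[-0.2,[-4,0,2],[0,0,0]],[-0.2,[-4,0,3],[0,0,0]],[-0.2,[-4,0,1.5],[0,0,0]],[-0.2,[-2,0,0],[0,0,0]],[-0.2,[0,0,0],[0,0,0]],[-0.2,[0,0,0],[0,0,0]]])

```text
clock: 56.95
tcp_pos: [0.5224, -0.4195, 0.2996]
ee_rot: [[-0.0, 0.226, 0.974], [0.0, 0.974, -0.226], [-1.0, 0.0, -0.0]]
force: [-0.8, 0.9, -0.7]
gripper_width: 0.0374
```

```bash
python3 q.py
python3 - <<'E'
from h import *
b=np.array([.0016,-.0004]); im,i=shot('wrist','e1'); sc,_=shot('scene','e1s'); s0=load('v1s')[0]
# key & stand
u0,v0=map(int,proj(i,[.4578,-.405,.084])); print(u0,v0)
r=np.full_like(im,255); r[v0-35:v0+35,u0-40:u0+40]=im[v0-35:v0+35,u0-40:u0+40]
k=cv2.inRange(r.max(2),0,62)
for ct in cv2.findContours(k,cv2.RETR_EXTERNAL,cv2.CHAIN_APPROX_NONE)[0]:
    if cv2.contourArea(ct)>60: R=cv2.minAreaRect(ct);print('key',np.round(R[0],1),np.round(R[1],1),R[2],onz(i,*R[0],.084)[:2]+b)
m=cv2.morphologyEx(hsvmask(r,(3,110,40),(16,255,220))|k,cv2.MORPH_CLOSE,np.ones((7,7)))
for ct in cv2.findContours(m,cv2.RETR_EXTERNAL,cv2.CHAIN_APPROX_NONE)[0]:
    if cv2.contourArea(ct)>500: R=cv2.minAreaRect(ct);print('stand',np.round(R[0],1),np.round(R[1],1),onz(i,*R[0],.042)[:2]+b)
# cups in the scene view: unchanged since v1?
d=cv2.absdiff(cv2.GaussianBlur(sc,(5,5),0),cv2.GaussianBlur(s0,(5,5),0)).max(2)
print('cup/pot region diff',d[190:300,150:260].max(),(d[190:300,150:260]>25).sum())
# whole-bench wrist view: rotor pointer
print('slot at',proj(i,[.4063,-.246,.064]))
E
```

```text
76.93064019146632 [ 0.5224 -0.4195  0.2996] [-0.8  0.9 -0.7] [-0.   -0.11  0.01] 0.037406353439980534
258 122
key [258.5 122.5] [29.  7.] 90.0 [ 0.4588384  -0.40511129]
stand [258. 121.] [48. 36.] [ 0.45785521 -0.40567158]
cup/pot region diff 8 0
slot at [365.82100836  56.14450876]
```

```bash
python3 - <<'E'
from h import *
im,i=load('e1'); big=cv2.resize(im,None,fx=4,fy=4,interpolation=cv2.INTER_CUBIC)
m=np.zeros(big.shape[:2],np.uint8); cv2.circle(m,(366*4,57*4),15*4,255,-1); m&=cv2.inRange(big.min(2),115,255)
for ct in cv2.findContours(m,cv2.RETR_EXTERNAL,cv2.CHAIN_APPROX_NONE)[0]:
    if cv2.contourArea(ct)>40:
        R=cv2.minAreaRect(ct);w=[onz(i,*(q/4),.064)[:2] for q in cv2.boxPoints(R)];e=[w[1]-w[0],w[2]-w[1]];L=max(e,key=np.linalg.norm)
        print(np.round(np.array(R[0])/4,1),np.linalg.norm(e,axis=1)*1e3,np.degrees(np.arctan2(L[1],L[0])))
E
python3 - <<'E'
from h import *
im,i=load('e1'); print(im[35:80:1,345:390].min(2).max())
big=cv2.resize(im,None,fx=4,fy=4,interpolation=cv2.INTER_CUBIC)
m0=np.zeros(big.shape[:2],np.uint8); cv2.circle(m0,(366*4,57*4),14*4,255,-1)
for t in (95,105):
  m=m0&cv2.inRange(big.min(2),t,255)
  for ct in cv2.findContours(m,cv2.RETR_EXTERNAL,cv2.CHAIN_APPROX_NONE)[0]:
    if cv2.contourArea(ct)>10:
        x=cv2.minAreaRect(ct);p=onz(i,x[0][0]/4,x[0][1]/4,.064)[:2]+[.0016,-.0004];v=p-[.4079,-.2463];print(t,np.round(np.array(x[0])/4,1),np.round(np.array(x[1])/4,1),np.round(v*1e3,1),np.degrees(np.arctan2(v[1],v[0])))
E
```

```text
171
95 [365.8  43.4] [0.7 2. ] [-15.4   1.8] 173.3165405167729
```

The pointer is near the off mark. For a firm number I'll repeat the earlier overhead view of the slot.

```bash
python3 -c "
from h import *
print(go([.4811,-.2447,.1678],down(np.radians(76.9))))"
```

```text
([13.12, 16.08, -7.93], [0.02, -0.12, -0.07])
```

>>> arm_command(series=[[-0.2,[0,2,-2],[-6.5,0,0]],[-0.2,[0,3,-1],[-6.5,0,0]],[-0.2,[1,4,0],[0,0,0]],[-0.2,[3,4,0],[0,0,0]],[-0.2,[4,3,0],[0,0,0]],[-0.2,[3,1,0],[0,0,0]],[-0.2,[2,0,0],[0,0,0]],[-0.2,[0,0,0],[0,0,0]]])

```text
clock: 57.85
tcp_pos: [0.4998, -0.2436, 0.1669]
ee_rot: [[-0.005, 0.001, 1.0], [0.003, 1.0, -0.001], [-1.0, 0.003, -0.005]]
force: [-0.2, -0.4, 0.4]
gripper_width: 0.0375
```

>>> arm_command(series=[[-0.2,[0,0,0],[0,0,0]],[-0.2,[0,0,0],[0,0,0]]])

```text
clock: 58.05
tcp_pos: [0.5016, -0.2452, 0.1713]
ee_rot: [[0.001, 0.002, 1.0], [-0.001, 1.0, -0.002], [-1.0, -0.001, 0.001]]
force: [0.2, 0.0, 0.2]
gripper_width: 0.0376
```

```bash
python3 q.py
python3 - <<'E'
from h import *
shot('wrist','e2')
for k in('s1','e2'):
    im,i=load(k); u0,v0=proj(i,[.4063,-.246,.04]); big=cv2.resize(im,None,fx=4,fy=4,interpolation=cv2.INTER_CUBIC)
    m=np.zeros(big.shape[:2],np.uint8); cv2.circle(m,(int(u0*4),int(v0*4)),24*4,255,-1); m&=cv2.inRange(big.min(2),125,255)
    for ct in cv2.findContours(m,cv2.RETR_EXTERNAL,cv2.CHAIN_APPROX_NONE)[0]:
        if cv2.contourArea(ct)>1200:
            R=cv2.minAreaRect(ct);w=[onz(i,*(q/4),.02)[:2] for q in cv2.boxPoints(R)];e=[w[1]-w[0],w[2]-w[1]];L=max(e,key=np.linalg.norm)
            print(k,np.round(np.array(R[0])/4,1),np.linalg.norm(e,axis=1)*1e3,np.degrees(np.arctan2(L[1],L[0]))%180)
E
```

```text
89.90746480158109 [ 0.5016 -0.2452  0.1713] [0.2 0.  0.2] [ 0.05 -0.13  0.04] 0.03764084132753588
s1 [257.5 117.5] [27.02837356 11.15919281] 175.75873610145098
e2 [258.1  97.8] [26.99149612 11.22187244] 175.60695443950888
```

The slot yaw is 175.6°, against 175.8° at the start, so the switch is fully off. Handing in.

```bash
python3 -c "
from bench import robot
print(robot.sign_off())"
```

```text
the job is handed in; nothing more can be done
None
```

I did the whole sequence and handed the job in at about 58 s on the robot clock; no verdict came back.

**What I did:**
- **Covers:** two cups stood on the shaker (the near place was empty), and each got a cover pressed down until it met the rim.
- **Key on:** I pushed the key into the switch until its shoulder touched, then turned it clockwise to the stop (torque jumped to 0.47 N m).
- **Jog button:** I held it fully down at about 16 N for at least 2.4 s, then let it go.
- **Key off and back:** I turned the key back to its stop (0.4 N m) and put it back in its stand.

**Last checks:**
- **Cups and pot:** disc centres were within about 1 mm of the rims when I looked right after covering. The scene camera view of that area had not changed by the end.
- **Key:** it touched down at the same height as at the start, and sits about 1 mm from the centre of the stand.
- **Switch:** the slot is at 175.6°, against 175.8° at the start, so it is off.
- **Jog button, tile and contact:** I did not measure the button's height after releasing it, or the tile's position. The gripper is clear of everything, with no force on the wrist.

**Disagreements:**
- The wrist camera's pose had a fixed offset of about 1.7 mm sideways, which I corrected for. Heights measured from two views read about 2.5 mm low throughout.
- The stand's slot measured 1.3 mm from where I had gripped the key, which is within the slot's play.

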